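Top up the tape canister

ROBOT

A 6-joint arm with a two-finger parallel gripper is mounted at the origin on the work surface. World frame = base frame: x ahead of the robot, y to its left, z up, the work surface at z = 0. Lengths are in m, angles in rad, forces in N, time in s.
With the tool pointing down it reaches from about 0.35 to 0.925 m from the base axis. Payload 6.4 kg.
Tool frame: the origin (TCP) lies between the finger pads, 19 mm behind the fingertips; this is the grasp point; z points along the fingers, y is the line along which they close (so a half turn about z gives the same grasp; the last joint's range is limited). The gripper opens to 94 mm and grips with 3 to 60 N. Pads are 16 mm wide; open, the fingers measure 119 mm over their backs; the gripper's body (75 mm by 177 mm) begins 78 mm behind the grasp point.
Start: joints at [0.96, 0.245, 1.558, -0, 1.339, -0.174], TCP at [0.275, 0.589, 0.224] pointing down, gripper open.
Joint ranges: [-3.13, 3.13], [-1.02, 2.26], [0.13, 2.54], [-0.95, 4.09], [0.21, 2.88], [-2.74, 2.74]. Speed limits (rad/s): [2.57, 2.57, 3.14, 3.14, 3.14, 3.14].

INTERFACE

Orientations are given as a 3x3 rotation matrix whose columns are the frame's x, y, z axes.
In Python, from bench import ctrl gives the robot as it stands.
- The arm moves only by the tool send_rows, never from a script. Its arguments are lists of equal length, an entry for each row: "dp": the shift along the world's x, y, z in m, a list of three; "twist": the turn, a rotation vector about the world's x, y, z in rad, a list of three. In form: {"dp": [[dx, dy, dz], ...], "twist": [[wx, wy, wz], ...]}. A call has 1 to 5 rows; each row shifts and turns the commanded pose from where the row before left it; what a row does not reach is not made up. A row lasts 1/10 s, in which the tool goes at most 50 mm and 8.59 degrees, less where a joint would pass 70% of its speed; a pose out of reach is approached as far as the arm can. A call with a gripper value outside its range is refused whole. "jaw" is the opening in per cent of the stroke, from 0 (shut) to 100 (fully open), set as the call begins (left out, the last holds). The fingers move at their own pace and stop on an object; "newtons" is the grip in N (left out, the last holds). Time passes only in rows, so rows that do not move let the fingers close. It gives the time, the measured TCP pose, the force, the opening and the grip force at its end, in the units of the state.
- ctrl.observe(): the state, without advancing time (a new reading comes with each control period).
- ctrl.grab_frame(name): name is "scene" or "top" or "wrist"; returns the picture (420x560x3 uint8, red, green, blue); there is no depth.
- ctrl.camera_params(name): a dict with "fov_y" (degrees; the focal length in pixels is half the picture's height over the tangent of half this angle, whatever the lens; pixels are square), "cx", "cy" (the principal point, pixels), "eye" and "attitude" of the camera in the world. Camera axes: x right, y up, looking along -z (the intrinsics and any distortion apply to the point x, -y, -z); pixel columns grow to the right and rows downward; lengths in m; the calibration is good to about 2 mm. A picture is of the moment at which its call begins: read the wrist's pose just before it. camera_params takes no time and is no camera call; for the wrist camera it gives the pose at the moment of the call.
- ctrl.job_done(): hands the job in; it is judged then, once.
Trained networks look in the newest picture that a camera, given by its name, has taken for a name from the list of things; names that differ only in an ending like _2 or _b are one class to them, and where a whole thing is asked for, a point or a joint stands for the part that bears it (a point fixed in the world has none). Each returns a list of dicts, best first, with "score" (0 to 1); they miss things now and then, are a little off and sometimes report something else, mostly with a low value. They report only what shows in the picture. A call takes as long as a camera call. They do not tell look-alikes from the thing itself.
- ctrl.trace(camera, target): "region" (420x560 bool, what is visible of it) and "at" ([column, row] in pixels, amid what is visible of it).
- ctrl.pinpoint(camera, target): "at" ([column, row] in pixels: a listed point, or the origin of a listed thing).
The state is a dict: "clock": time; "joint_positions": joint angles; "joint_vel": joint speeds; "joint_efforts": joint torques, N m; "tcp_pos": TCP position; "eef_rot": TCP orientation; "contact_force": force on the tool from outside, world axes, zero at the start; "wrist_torque": the same for the moment, N m; "gripper_width": finger opening in m; "finger_force": force on a finger pad.
Only numpy, scipy, OpenCV 4.12 (cv2) and the standard library are available. Lean on these libraries where they do the work, as an engineer would, in place of code of your own. Each camera call takes 0.05 s, during which the arm holds its last target. There are 200 camera calls.

TASK

Top up the clear tape canister on the office desk: pinch both red buttons on its lid to free it, set the lid aside on the desk, and stack loose tape rolls flat inside the tube until the top roll just reaches the red line, adding no roll beyond the first that does. Then put the lid back with both catches sprung out and locked, and lay every roll that is left over flat in the grey tray. Leave the other things on the desk where they are.

Things in the scene. Friction and masses are not known exactly. Their poses are not given: they have to be found in the camera images.
- canister: Clear tube, bore 61 mm, wall 4 mm, on a black round base (100 mm across) bonded to the desk. Origin: centre of the base's underside, z up the tube; inner floor at z = 8 mm, rim at 138 mm. Two finger slots, 30 mm wide, open at the rim and running to the floor, lie on its +y and -y sides: fingers closing along y can go down in them with a roll. Holds one roll at the start.
- fill_line (a point): Centre of the tube at the height of the red line round the tube (4 mm wide band, 98 mm above the desk, 90 mm above the tube's inner floor).
- mouth (a point): Centre of the tube's mouth at the rim (138 mm above the desk). Just below the rim, on the tube's +x and -x sides, are two windows (24 mm wide, 11 to 19.5 mm below the rim) into which the lid's catches spring.
- lid: White lid, 95 g: cap 75 mm across, 6 mm thick; on it a turret 40 (x) by 36 (y) by 30 mm tall with a red button 22 mm wide, 24 mm tall, standing 7.5 mm out of its +x and -x sides (55 mm over both, 42 mm pressed). A plug under the cap reaches 19 mm down; it stands on that on the desk. Origin: centre of the cap's underside, z up. Closed: origin at the mouth, x along the tube's x, either way round.
- lid_pinch (a point): A point on the lid's axis 28 mm above its origin, between the buttons: a good TCP position for pinching both buttons from above, fingers closing along the lid's x axis. Locked, the lid cannot be lifted. Each button carries a catch that hooks outward into a window of the tube (to 34 mm from the axis); pressed in it is clear of the bore, so pinch to take the lid off and to put it on.
- catch_a (a joint): How far the button on the lid's +x side is pressed in: 0 = sprung out (locked when on the tube), 0.0065 m = fully in; free of the window from about 0.004. Spring 3 N at rest, 8 N fully in.
- catch_b (a joint): The same for the button on the lid's -x side.
- tray: Grey open tray fixed on the desk, 200 mm (x) by 180 mm (y) and 38 mm tall, walls and floor 4 mm. Origin: centre of its underside.
- stock1: Roll of adhesive tape, brown, a solid disc 56 mm in diameter and 24 mm thick (its core is closed by a hub), on the floor of the tube at the start, or absent (either stock1 or stock2 is there). Origin: the roll's centre; z is its axis.
- stock2: Roll of adhesive tape, brown, a solid disc 56 mm in diameter and 48 mm thick (its core is closed by a hub), on the floor of the tube at the start, or absent (either stock1 or stock2 is there). Origin: the roll's centre; z is its axis.
- roll1: Roll of adhesive tape, brown, a solid disc 56 mm in diameter and 24 mm thick (its core is closed by a hub), lying flat on the desk, or absent. Origin: the roll's centre; z is its axis.
- roll2: Roll of adhesive tape, blue, a solid disc 56 mm in diameter and 24 mm thick (its core is closed by a hub), lying flat on the desk, or absent. Origin: the roll's centre; z is its axis.
- roll3: Roll of adhesive tape, brown, a solid disc 56 mm in diameter and 24 mm thick (its core is closed by a hub), lying flat on the desk, or absent. Origin: the roll's centre; z is its axis.
- roll4: Roll of adhesive tape, red, a solid disc 56 mm in diameter and 24 mm thick (its core is closed by a hub), lying flat on the desk, or absent. Origin: the roll's centre; z is its axis.
- roll5: Roll of adhesive tape, green, a solid disc 56 mm in diameter and 12 mm thick (its core is closed by a hub), lying flat on the desk, or absent. Origin: the roll's centre; z is its axis.
- roll6: Roll of adhesive tape, yellow, a solid disc 56 mm in diameter and 12 mm thick (its core is closed by a hub), lying flat on the desk, or absent. Origin: the roll's centre; z is its axis.
- pen_cup: Bystander: blue pen cup with pens, 74 mm across, 90 mm tall, pens to 145 mm. Origin: centre of its underside.
- note_block: Bystander: block of sticky notes, 70 x 70 x 33 mm. Origin: centre of its underside.
- stapler: Bystander: black stapler, 36 mm (x) by 140 mm (y), 55 mm tall. Origin: centre of its underside.
- calculator: Bystander: desk calculator, 150 mm (x) by 90 mm (y), 19 mm tall. Origin: centre of its underside.
- hole_punch: Bystander: hole punch, 60 mm (x) by 115 mm (y), 60 mm tall. Origin: centre of its underside.
Not all that is in view belongs to the job. What is meant by the canister is not yellow, and is the larger of those in its own colour. Several things have the shape of the lid; the one meant has the colours described above.

How it is judged:
On the way, in this order (a step that is already met when the one before it is completed fails the run):
1. both buttons are pinched in while the lid is still on the tube (value of joint each of catch_a, catch_b above 0.004 m and z of lid in the frame of canister below 0.142 m and horizontal distance between lid and canister below 0.01 m), for 0.1 s.
2. the lid is set down on the desk clear of the canister and let go (height (world z) of lid below 0.06 m and horizontal distance between lid and canister above 0.085 m and linear speed of lid below 0.03 m/s and contact force between the fingers and lid below 0.3 N), for 0.2 s.
3. the rolls in the tube reach the red line: the line lies across the top roll, which lies flat, and none lies above it (((z of stock1 in the frame of canister between 0.088 and 0.108 m and horizontal distance between stock1 and canister below 0.008 m and angle between the z axis of stock1 and the z axis of canister, either way round below 0.12 rad and contact force between the fingers and stock1 below 0.3 N) or (z of stock2 in the frame of canister between 0.076 and 0.12 m and horizontal distance between stock2 and canister below 0.008 m and angle between the z axis of stock2 and the z axis of canister, either way round below 0.12 rad and contact force between the fingers and stock2 below 0.3 N) or (z of roll1 in the frame of canister between 0.088 and 0.108 m and horizontal distance between roll1 and canister below 0.008 m and angle between the z axis of roll1 and the z axis of canister, either way round below 0.12 rad and contact force between the fingers and roll1 below 0.3 N) or (z of roll2 in the frame of canister between 0.088 and 0.108 m and horizontal distance between roll2 and canister below 0.008 m and angle between the z axis of roll2 and the z axis of canister, either way round below 0.12 rad and contact force between the fingers and roll2 below 0.3 N) or (z of roll3 in the frame of canister between 0.088 and 0.108 m and horizontal distance between roll3 and canister below 0.008 m and angle between the z axis of roll3 and the z axis of canister, either way round below 0.12 rad and contact force between the fingers and roll3 below 0.3 N) or (z of roll4 in the frame of canister between 0.088 and 0.108 m and horizontal distance between roll4 and canister below 0.008 m and angle between the z axis of roll4 and the z axis of canister, either way round below 0.12 rad and contact force between the fingers and roll4 below 0.3 N) or (z of roll5 in the frame of canister between 0.094 and 0.102 m and horizontal distance between roll5 and canister below 0.008 m and angle between the z axis of roll5 and the z axis of canister, either way round below 0.12 rad and contact force between the fingers and roll5 below 0.3 N) or (z of roll6 in the frame of canister between 0.094 and 0.102 m and horizontal distance between roll6 and canister below 0.008 m and angle between the z axis of roll6 and the z axis of canister, either way round below 0.12 rad and contact force between the fingers and roll6 below 0.3 N)) and not (horizontal distance between stock1 and canister below 0.04 m and z of stock1 in the frame of canister above 0.108 m) and not (horizontal distance between stock2 and canister below 0.04 m and z of stock2 in the frame of canister above 0.12 m) and not (horizontal distance between roll1 and canister below 0.04 m and z of roll1 in the frame of canister above 0.108 m) and not (horizontal distance between roll2 and canister below 0.04 m and z of roll2 in the frame of canister above 0.108 m) and not (horizontal distance between roll3 and canister below 0.04 m and z of roll3 in the frame of canister above 0.108 m) and not (horizontal distance between roll4 and canister below 0.04 m and z of roll4 in the frame of canister above 0.108 m) and not (horizontal distance between roll5 and canister below 0.04 m and z of roll5 in the frame of canister above 0.102 m) and not (horizontal distance between roll6 and canister below 0.04 m and z of roll6 in the frame of canister above 0.102 m)), for 0.3 s.
4. the lid is back on the tube with both catches sprung out, let go (z of lid in the frame of canister between 0.135 and 0.141 m and horizontal distance between lid and canister below 0.005 m and angle between lid's own z axis and vertical below 0.05 rad and value of joint each of catch_a, catch_b below 0.0015 m and contact force between the fingers and lid below 0.3 N), for 0.2 s.
At the end, for the whole second after the job is handed in: The red line lies across the top roll in the tube (2 mm inside its thickness), no roll wholly above it; lid on the rim within 3 mm, level, both buttons out to 1.5 mm; every other roll present lies flat in the grey tray (two layers at most); all at rest (all of step 3 and z of lid in the frame of canister between 0.135 and 0.141 m and horizontal distance between lid and canister below 0.005 m and angle between lid's own z axis and vertical below 0.05 rad and value of joint each of catch_a, catch_b below 0.0015 m and ((horizontal distance between stock1 and canister below 0.008 m and z of stock1 in the frame of canister below 0.125 m) or (x of stock1 in the frame of tray between -0.09 and 0.09 m and y of stock1 in the frame of tray between -0.08 and 0.08 m and z of stock1 in the frame of tray below 0.054 m and angle between the z axis of stock1 and the z axis of tray, either way round below 0.2 rad)) and ((horizontal distance between stock2 and canister below 0.008 m and z of stock2 in the frame of canister below 0.125 m) or (x of stock2 in the frame of tray between -0.09 and 0.09 m and y of stock2 in the frame of tray between -0.08 and 0.08 m and z of stock2 in the frame of tray below 0.054 m and angle between the z axis of stock2 and the z axis of tray, either way round below 0.2 rad)) and ((horizontal distance between roll1 and canister below 0.008 m and z of roll1 in the frame of canister below 0.125 m) or (x of roll1 in the frame of tray between -0.09 and 0.09 m and y of roll1 in the frame of tray between -0.08 and 0.08 m and z of roll1 in the frame of tray below 0.054 m and angle between the z axis of roll1 and the z axis of tray, either way round below 0.2 rad)) and ((horizontal distance between roll2 and canister below 0.008 m and z of roll2 in the frame of canister below 0.125 m) or (x of roll2 in the frame of tray between -0.09 and 0.09 m and y of roll2 in the frame of tray between -0.08 and 0.08 m and z of roll2 in the frame of tray below 0.054 m and angle between the z axis of roll2 and the z axis of tray, either way round below 0.2 rad)) and ((horizontal distance between roll3 and canister below 0.008 m and z of roll3 in the frame of canister below 0.125 m) or (x of roll3 in the frame of tray between -0.09 and 0.09 m and y of roll3 in the frame of tray between -0.08 and 0.08 m and z of roll3 in the frame of tray below 0.054 m and angle between the z axis of roll3 and the z axis of tray, either way round below 0.2 rad)) and ((horizontal distance between roll4 and canister below 0.008 m and z of roll4 in the frame of canister below 0.125 m) or (x of roll4 in the frame of tray between -0.09 and 0.09 m and y of roll4 in the frame of tray between -0.08 and 0.08 m and z of roll4 in the frame of tray below 0.054 m and angle between the z axis of roll4 and the z axis of tray, either way round below 0.2 rad)) and ((horizontal distance between roll5 and canister below 0.008 m and z of roll5 in the frame of canister below 0.125 m) or (x of roll5 in the frame of tray between -0.09 and 0.09 m and y of roll5 in the frame of tray between -0.08 and 0.08 m and z of roll5 in the frame of tray below 0.054 m and angle between the z axis of roll5 and the z axis of tray, either way round below 0.2 rad)) and ((horizontal distance between roll6 and canister below 0.008 m and z of roll6 in the frame of canister below 0.125 m) or (x of roll6 in the frame of tray between -0.09 and 0.09 m and y of roll6 in the frame of tray between -0.08 and 0.08 m and z of roll6 in the frame of tray below 0.054 m and angle between the z axis of roll6 and the z axis of tray, either way round below 0.2 rad)) and linear speed of each of stock1, stock2, roll1, roll2, roll3, roll4, roll5, roll6, lid below 0.02 m/s); the robot touches nothing.
It fails at once if the pen cup is moved more than 50 mm or tipped over (distance of pen_cup from where it was at the start of the episode above 0.05 m or angle between pen_cup's own z axis and vertical above 0.6 rad).
It fails at once if the note block is moved more than 50 mm or tipped over (distance of note_block from where it was at the start of the episode above 0.05 m or angle between note_block's own z axis and vertical above 0.6 rad).
It fails at once if the stapler is moved more than 50 mm or tipped over (distance of stapler from where it was at the start of the episode above 0.05 m or angle between stapler's own z axis and vertical above 0.6 rad).
It fails at once if the calculator is moved more than 50 mm or tipped over (distance of calculator from where it was at the start of the episode above 0.05 m or angle between calculator's own z axis and vertical above 0.6 rad).
It fails at once if the hole punch is moved more than 50 mm or tipped over (distance of hole_punch from where it was at the start of the episode above 0.05 m or angle between hole_punch's own z axis and vertical above 0.6 rad).
Of stock1, stock2 only 1 to 1 are there at a start; the rules pass over those that are not, and their reading is None.
Of roll1, roll2, roll3, roll4, roll5, roll6 only 4 to 6 are there at a start; the rules pass over those that are not, and their reading is None.
At some moment in a run one of roll1, roll2, roll3, roll4, roll5, roll6 may be knocked a few centimetres aside while the robot is not near it.
It also fails if it takes over 210 s, if anything falls off the work surface, if the arm or the gripper's body presses on something with over 40 N, if the wrist force passes 120 N, or if a joint passes its speed limit or range.

## Working session

There is one attempt and no reset: what is moved stays moved. The work goes in short steps, Python scripts to look and compute and a tool call to move; the robot and the scene stay as the last step left them, time stands still between calls to the robot, and variables do not carry over. Pictures are saved under pics/ and viewed, at most 17 in all, crops included, and the job is handed in when it is done.

Besides the shell and the picture viewer there is one more tool, called after "Emit:" by a JSON object that holds its "api" and its "payload". send_rows: Moves the arm, as the interface text tells. Its arguments: {"type":"object","properties":{"dp":{"type":"array"},"twist":{"type":"array"},"jaw":{"type":"number"},"newtons":{"type":"number"}},"required":["dp","twist"]}

```bash
ls; mkdir -p pics
cat > h.py <<'E'
import numpy as np, cv2
from bench import ctrl
def save(name,fn):
    im=ctrl.grab_frame(name); cv2.imwrite('pics/'+fn,im[:,:,::-1]); return im
def ray(cam,px):
    p=ctrl.camera_params(cam); f=210/np.tan(np.radians(p['fov_y'])/2)
    d=np.array([(px[0]-p['cx'])/f,-(px[1]-p['cy'])/f,-1.]); R=np.array(p['attitude'])
    return np.array(p['eye']),R@d
def atz(cam,px,z):
    e,d=ray(cam,px); return (e+d*(z-e[2])/d[2]).round(4)
E
python3 - <<'E'
from h import *
print(ctrl.observe())
for c in ('scene','top','wrist'): print(c,ctrl.camera_params(c))
a=save('top','top0.png');b=save('scene','sc0.png');
for n in ['canister','lid','tray','roll1','pen_cup','stapler']:
    for r in ctrl.trace('top',n): print(n,np.round(r['at'],1),round(r['score'],2),r['region'].sum())
E
```

```text
pics
{'clock': 0.0, 'joint_positions': array([ 9.59883497e-01,  2.45817633e-01,  1.55897852e+00, -1.66916441e-05,
        1.33869586e+00, -1.74150936e-01]), 'joint_vel': array([ 0.00060089,  0.0003057 , -0.00099044,  0.00134946, -0.00305145,
        0.0010185 ]), 'joint_efforts': array([ 1.72056003e-03, -4.15807950e+01, -3.14617682e+01,  6.85834140e-02,
        3.31712805e-02, -1.76539402e-04]), 'tcp_pos': array([0.27466045, 0.58850742, 0.22316213]), 'eef_rot': array([[-9.06127617e-01,  4.23003055e-01, -1.07619690e-03],
       [ 4.23004308e-01,  9.06126319e-01, -1.56513152e-03],
       [ 3.13114920e-04, -1.87344482e-03, -9.99998196e-01]]), 'contact_force': array([ 0.78773667, -0.15447728, -0.60345282]), 'wrist_torque': array([ 0.05610765, -0.04442908, -0.02931278]), 'finger_force': 0.0, 'gripper_width': 0.094115626028188}
scene {'fov_y': 42.81127253596807, 'cx': 275.6298215538708, 'cy': 206.05101801572525, 'eye': array([1.18139646, 0.77610833, 1.0849108 ]), 'attitude': array([[-0.79669517, -0.41806116,  0.43646496],
       [ 0.60432485, -0.54116354,  0.5847508 ],
       [-0.00826268,
[... 575 characters left out ...]
9978,  0.40307675,  0.12346376],
       [-0.00145865, -0.2898706 ,  0.95706474]])}
canister [399.4 296.3] 0.91 607
canister [456.9 270.4] 0.76 1392
canister [391.1 247.4] 0.63 628
lid [410.4 233.8] 0.94 789
lid [413.5 194.9] 0.88 588
lid [393.9 234.5] 0.73 51
lid [452.2 225.9] 0.72 640
tray [156.9 255.5] 0.87 5597
tray [393.4 244.7] 0.6 672
roll1 [313.1 185.3] 0.87 356
roll1 [318.4 225.2] 0.82 348
roll1 [315.9 264.9] 0.82 345
roll1 [233.  269.9] 0.71 404
roll1 [234.4 190. ] 0.71 311
roll1 [279.3 225.4] 0.66 350
roll1 [409.3 233. ] 0.58 746
pen_cup [226.7 224.3] 0.82 801
pen_cup [357.1 152.5] 0.6 1690
pen_cup [315.4 265.4] 0.57 331
pen_cup [391.6 247.1] 0.36 640
stapler [265.9 140.7] 0.67 762
```

Run:
```python
import cv2
a=cv2.imread('pics/top0.png'); cv2.imwrite('pics/top0c.png',cv2.resize(a[100:340,120:520],None,fx=2,fy=2,interpolation=cv2.INTER_CUBIC))
```

```text
(no output)
```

View pics/top0c.png

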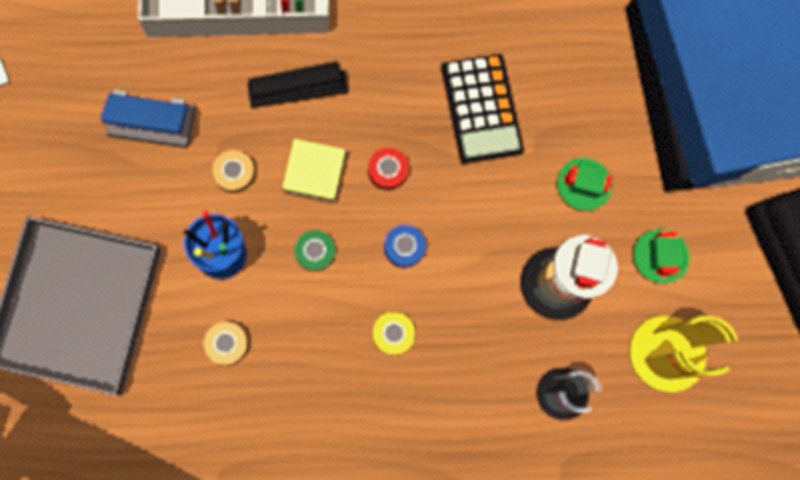

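View pics/sc0.png

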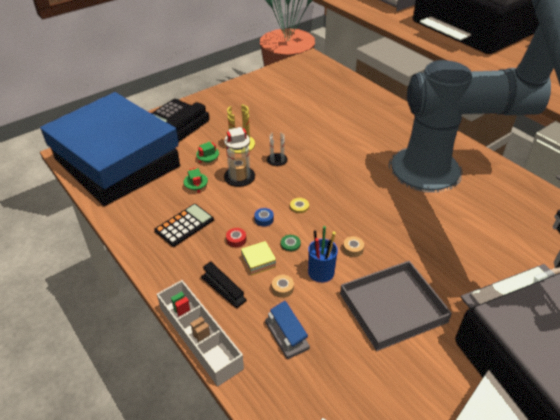

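Top picture shows: the wanted canister (black base, white lid with red buttons) at about (400,240). Look-alikes are the small black canister (402,296), the yellow canister (457,272), and green lids at (412,192) and (451,228). Rolls: brown (236,185) and (232,271), red (314,184), green (277,225), blue (322,222), yellow (317,266). The tray is at (157,255).

Run:
```python
from h import *
ctrl.grab_frame('top'); ctrl.grab_frame('scene')
for c in('top','scene'):
  for n,z in [('lid_pinch',.166),('mouth',.138),('fill_line',.098),('canister',0),('tray',0)]:
    for r in ctrl.pinpoint(c,n)[:4]: print(c,n,np.round(r['at'],1),round(r['score'],2),atz(c,r['at'],z))
for r in ctrl.trace('top','roll1')[:7]:
  print(np.round(r['at'],1),r['region'].sum(),atz('top',r['at'],.02))
for r in ctrl.trace('top','tray')[:1]:
  b=cv2.minAreaRect(np.argwhere(r['region'])[:,::-1].astype(np.float32)); print([atz('top',p,.03) for p in cv2.boxPoints(b)])
# red buttons on the lid
im=ctrl.grab_frame('top').astype(int)
s=im[210:255,395:435]; m=(s[...,0]>120)&(s[...,1]<70)&(s[...,2]<70)
n,l,st,ce=cv2.connectedComponentsWithStats(m.astype(np.uint8))
for i in range(1,n):
  if st[i,4]>4: print('btn',st[i,4],ce[i]+[395,210],atz('top',ce[i]+[395,210],.16))
```

```text
top lid_pinch [412.8 228.8] 0.92 [ 0.4988 -0.3228  0.166 ]
top lid_pinch [454.6 227.6] 0.89 [ 0.4991 -0.4207  0.166 ]
top lid_pinch [416.6 192.2] 0.81 [ 0.5868 -0.3396  0.166 ]
top mouth [473.3 269. ] 0.87 [ 0.404  -0.4649  0.138 ]
top mouth [411.2 234.7] 0.83 [ 0.4894 -0.3259  0.138 ]
top mouth [411.4 294.1] 0.78 [ 0.3498 -0.3142  0.138 ]
top mouth [319.6 224.2] 0.72 [ 0.5207 -0.1079  0.138 ]
top fill_line [406.2 238.3] 0.78 [ 0.487  -0.3243  0.098 ]
top fill_line [407.3 298.6] 0.76 [ 0.3404 -0.3145  0.098 ]
top fill_line [466.4 273.8] 0.6 [ 0.3959 -0.4636  0.098 ]
top canister [456.8 272.4] 0.91 [ 0.4067 -0.4782  0.    ]
top canister [401.5 297.4] 0.78 [ 0.3454 -0.3259  0.    ]
top canister [401.1 240.1] 0.77 [ 0.497  -0.3374  0.    ]
top tray [156.2 252.8] 0.68 [0.48   0.3225 0.    ]
scene lid_pinch [194.2 170. ] 0.93 [ 0.6831 -0.2583  0.166 ]
scene lid_pinch [208.3 144.6] 0.75 [ 0.5919 -0.3326  0.166 ]
scene lid_pinch [238.6 132.3] 0.72 [ 0.4893 -0.3293  0.166 ]
scene lid_pinch [394.1 307. ] 0.69 [0.5854 0.3863 0.166 ]
scene mouth [238.8 139.8] 0.91 [ 0.4893 -0.3309  0.138 ]
scen
[... 224 characters left out ...]
0.098 ]
scene fill_line [239.  150.2] 0.61 [ 0.4896 -0.3333  0.098 ]
scene canister [239.8 143.4] 0.77 [ 0.3974 -0.4731  0.    ]
scene canister [241.2 175.7] 0.67 [ 0.4902 -0.3296  0.    ]
scene canister [274.7 160.8] 0.61 [ 0.3611 -0.3251  0.    ]
[230.8 272.4] 360 [0.4208 0.1199 0.02  ]
[236.7 186.2] 338 [0.654  0.1039 0.02  ]
[321.9 222.6] 371 [ 0.5469 -0.124   0.02  ]
[317. 264.] 369 [ 0.4367 -0.1062  0.02  ]
[313.7 184.5] 358 [ 0.6533 -0.1062  0.02  ]
[array([0.4046, 0.4293, 0.03  ]), array([0.6098, 0.3824, 0.03  ]), array([0.5514, 0.1959, 0.03  ]), array([0.3503, 0.2493, 0.03  ])]
btn 9 [417.88888889 220.77777778] [ 0.5187 -0.3383  0.16  ]
btn 30 [412.2 240.9] [ 0.4712 -0.3206  0.16  ]
```

Emit:
{"api": "send_rows", "payload": {"dp": [[0.011, -0.046, 0.004], [0.011, -0.046, 0.004], [0.011, -0.046, 0.004], [0.011, -0.046, 0.004], [0.011, -0.046, 0.004]], "twist": [[0, 0, -0.075], [0, 0, -0.075], [0, 0, -0.075], [0, 0, -0.075], [0, 0, -0.075]], "jaw": 100}}

```text
clock: 1.65
tcp_pos: [0.33, 0.3573, 0.2445]
eef_rot: [[-0.686, 0.727, 0.001], [0.727, 0.686, 0.0], [-0.0, 0.0, -1.0]]
contact_force: [0.7, -0.1, -0.2]
gripper_width: 0.0939
finger_force: 0.0
```

Emit:
{"api": "send_rows", "payload": {"dp": [[0.011, -0.046, 0.004], [0.011, -0.046, 0.004], [0.011, -0.046, 0.004], [0.011, -0.046, 0.004], [0.011, -0.046, 0.004]], "twist": [[0, 0, -0.075], [0, 0, -0.075], [0, 0, -0.075], [0, 0, -0.075], [0, 0, -0.075]]}}

```text
clock: 2.15
tcp_pos: [0.385, 0.1272, 0.2648]
eef_rot: [[-0.372, 0.928, 0.001], [0.928, 0.372, 0.0], [-0.0, 0.001, -1.0]]
contact_force: [-0.1, 0.5, -0.5]
gripper_width: 0.0945
finger_force: 0.0
```

Emit:
{"api": "send_rows", "payload": {"dp": [[0.011, -0.046, 0.004], [0.011, -0.046, 0.004], [0.011, -0.046, 0.004], [0.011, -0.046, 0.004], [0.011, -0.046, 0.004]], "twist": [[0, 0, -0.075], [0, 0, -0.075], [0, 0, -0.075], [0, 0, -0.075], [0, 0, -0.075]]}}

```text
clock: 2.65
tcp_pos: [0.44, -0.1031, 0.2848]
eef_rot: [[-0.005, 1.0, 0.001], [1.0, 0.005, -0.0], [-0.0, 0.001, -1.0]]
contact_force: [0.7, 1.1, -0.0]
gripper_width: 0.0939
finger_force: 0.0
```

Emit:
{"api": "send_rows", "payload": {"dp": [[0.011, -0.046, 0.004], [0.011, -0.046, 0.004], [0.011, -0.046, 0.004], [0.01, -0.045, 0.004], [0, 0, 0]], "twist": [[0, 0, -0.075], [0, 0, -0.075], [0, 0, -0.075], [0, 0, -0.075], [0, 0, -0.075]]}}

```text
clock: 3.15
tcp_pos: [0.4832, -0.2887, 0.3001]
eef_rot: [[0.365, 0.931, -0.0], [0.931, -0.365, -0.001], [-0.001, 0.0, -1.0]]
contact_force: [-1.1, 0.5, 0.7]
gripper_width: 0.094
finger_force: 0.0
```

Run:
```python
from h import *
im=save('wrist','w1.png')
for n,z in [('lid_pinch',.166),('lid',.138),('mouth',.138),('canister',0),('fill_line',.098)]:
    for r in ctrl.pinpoint('wrist',n)[:3]: print(n,np.round(r['at'],1),round(r['score'],2),atz('wrist',r['at'],z))
s=im.astype(int); m=(s[...,0]>120)&(s[...,1]<70)&(s[...,2]<70)
n,l,st,ce=cv2.connectedComponentsWithStats(m.astype(np.uint8))
for i in range(1,n):
  if st[i,4]>30: print('red',st[i],ce[i].round(1),atz('wrist',ce[i],.163))
```

```text
lid_pinch [304.6 242. ] 0.84 [ 0.4956 -0.3269  0.166 ]
lid_pinch [355.2 292.5] 0.74 [ 0.5225 -0.3911  0.166 ]
lid_pinch [411.8 195.3] 0.69 [ 0.5951 -0.3193  0.166 ]
lid [298.1 227.7] 0.92 [ 0.493  -0.3214  0.138 ]
lid [404.4 190.6] 0.63 [ 0.5977 -0.3221  0.138 ]
lid [351.8 281. ] 0.63 [ 0.5242 -0.3941  0.138 ]
mouth [179.  254.9] 0.65 [ 0.3742 -0.3061  0.138 ]
canister [189.8 228.5] 0.67 [ 0.3451 -0.3192  0.    ]
canister [265.1 301.1] 0.58 [ 0.4007 -0.461   0.    ]
fill_line [263.5 343.7] 0.96 [ 0.4021 -0.4594  0.098 ]
fill_line [183.1 245.5] 0.95 [ 0.366 -0.31   0.098]
fill_line [290.4 191.1] 0.65 [ 0.4969 -0.294   0.098 ]
red [399 171  23  10 100] [407.1 174.3] [ 0.5974 -0.2991  0.163 ]
red [404 213  18   6  80] [412.2 215.9] [ 0.5921 -0.3367  0.163 ]
red [326 221   9  29 216] [330.2 235.8] [ 0.519 -0.329  0.163]
red [271 224   9  23  96] [275.  230.7] [ 0.4748 -0.3069  0.163 ]
red [331 281   7   9  44] [334.  284.9] [ 0.507  -0.3767  0.163 ]
```

View pics/w1.png

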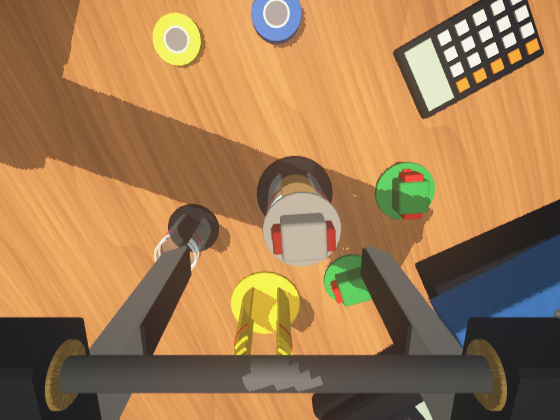

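Wrist view: white lid with red buttons at (304,240) on the larger black-based clear tube, green look-alikes at (405,190) and (350,280), small black canister at (190,228), yellow one at (265,300). The choice holds.

Run:
```python
from h import *
im=cv2.imread('pics/w1.png')
cv2.imwrite('pics/w1c.png',cv2.resize(im[140:300,220:400],None,fx=4,fy=3.75,interpolation=cv2.INTER_CUBIC)[:, :])
for p in [(280,217),(326,213),(334,260),(275,263),(304,238)]: print(atz('wrist',p,.174))
```

```text
[ 0.4845 -0.2931  0.174 ]
[ 0.522  -0.3035  0.174 ]
[ 0.5148 -0.347   0.174 ]
[ 0.4655 -0.3314  0.174 ]
[ 0.4971 -0.3182  0.174 ]
```

View pics/w1c.png

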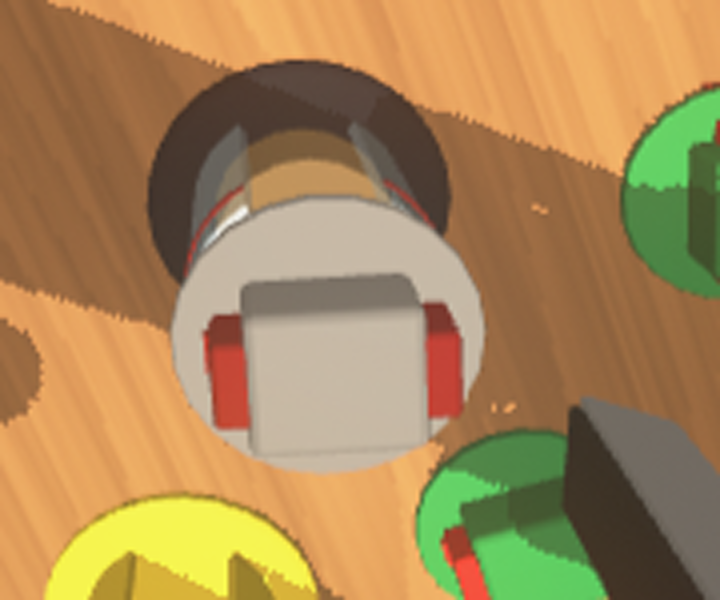

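Run:
```python
from h import *
P=[atz('wrist',p,.174) for p in [(281.5,224.8),(325.3,221.6),(327.5,257.3),(283.3,261.3)]]
print(P,np.mean(P,0)); 
for a,b in((0,1),(3,2)): d=P[b]-P[a]; print(np.degrees(np.arctan2(d[1],d[0])),np.hypot(*d[:2]))
```

```text
[array([ 0.4832, -0.3001,  0.174 ]), array([ 0.519 , -0.3106,  0.174 ]), array([ 0.5103, -0.3426,  0.174 ]), array([ 0.4729, -0.3324,  0.174 ])] [ 0.49635  -0.321425  0.174   ]
-16.346206671511393 0.03730804202849568
-15.25511870305784 0.038765964453370695
```

Emit:
{"api": "send_rows", "payload": {"dp": [[0.004, -0.012, -0.026], [0.004, -0.012, -0.026], [0.004, -0.011, -0.026], [0, 0, 0]], "twist": [[0, 0, 0.035], [0, 0, 0.035], [0, 0, 0], [0, 0, 0]]}}

```text
clock: 3.85
tcp_pos: [0.4935, -0.3174, 0.2183]
eef_rot: [[0.291, 0.957, -0.005], [0.957, -0.291, 0.005], [0.003, -0.006, -1.0]]
contact_force: [0.0, 0.6, 0.7]
gripper_width: 0.0942
finger_force: 0.0
```

Run:
```python
from h import *
print(ctrl.observe()['tcp_pos'])
im=save('wrist','w2.png')
for n,z in [('lid_pinch',.166),('lid',.138)]:
    for r in ctrl.pinpoint('wrist',n)[:3]: print(n,np.round(r['at'],1),round(r['score'],2),atz('wrist',r['at'],z))
```

```text
[ 0.4934639  -0.31743472  0.21833383]
lid_pinch [284.9 257.2] 0.98 [ 0.498  -0.3336  0.166 ]
lid_pinch [425.2 208. ] 0.8 [ 0.5927 -0.3267  0.166 ]
lid_pinch [344.5 316.9] 0.63 [ 0.525  -0.3892  0.166 ]
lid [413.9 198.1] 0.76 [ 0.5967 -0.3298  0.138 ]
lid [340.  300.1] 0.64 [ 0.5264 -0.3947  0.138 ]
lid [282.  237.8] 0.58 [ 0.4979 -0.3316  0.138 ]
```

View pics/w2.png

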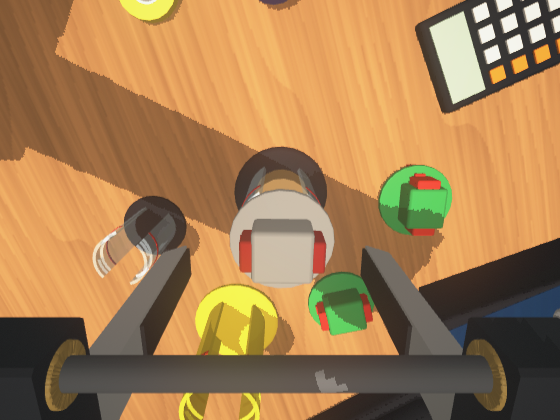

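Wrist view 2: lid turret top centred near (283,252), buttons at (245,250) and (320,252), level with the fingers' closing line.

Emit:
{"api": "send_rows", "payload": {"dp": [[0, 0, 0], [0, 0, 0], [0, 0, 0]], "twist": [[0, 0, 0], [0, 0, 0], [0, 0, 0]]}}

```text
clock: 4.3
tcp_pos: [0.4953, -0.319, 0.2234]
eef_rot: [[0.291, 0.957, 0.001], [0.957, -0.291, -0.001], [-0.001, 0.002, -1.0]]
contact_force: [0.3, -0.6, -0.0]
gripper_width: 0.0935
finger_force: 0.0
```

Run:
```python
from h import *
s=ctrl.grab_frame('wrist').astype(int); print(ctrl.observe()['tcp_pos'])
m=(s[...,0]>120)&(s[...,1]<80)&(s[...,2]<80); m[:,:230]=0;m[:,340:]=0;m[280:]=0
n,l,st,ce=cv2.connectedComponentsWithStats(m.astype(np.uint8))
for i in range(1,n):
  if st[i,4]>30: print('red',st[i],ce[i].round(1))
# outline of white cap by circle fit on rim at z=.141
g=(s.max(2)-s.min(2)<45)&(s.min(2)>110); g[:,:220]=0; g[:,345:]=0; g[300:]=0; g[170:,:][:0]=0
n,l,st,ce=cv2.connectedComponentsWithStats(g.astype(np.uint8)); i=1+np.argmax(st[1:,4]); print(st[i],ce[i])
c=max(cv2.findContours(((l==i)|m).astype(np.uint8),0,1)[0],key=len)[:,0]
P=np.array([atz('wrist',p,.144)[:2] for p in c])
A=np.c_[2*P,np.ones(len(P))]; x=np.linalg.lstsq(A,(P**2).sum(1),rcond=None)[0]; r=np.sqrt(x[2]+x[0]**2+x[1]**2); print('cap',x[:2],r, np.abs(np.hypot(*(P-x[:2]).T)-r).mean())
```

```text
[ 0.4951851  -0.31900703  0.22302392]
red [239 182  17  20  32] [246.7 190. ]
red [236 226  12  40 399] [241.2 245.2]
red [308 227  13  40 419] [314.  247.5]
[ 243  226   70   56 3249] [277.79193598 252.43028624]
cap [ 0.49293713 -0.33863177] 0.02698583073150133 0.003131706313137087
```

Run:
```python
from h import *
for p,z in [((277.6,246.4),.166),((277.6,248),.17),((241.2,245.2),.166),((314,247.5),.166)]: print(atz('wrist',p,z))
o=ctrl.observe(); print(o['tcp_pos']); R=o['eef_rot']; print((R.T@(atz('wrist',(277.6,246.4),.166)-o['tcp_pos'])).round(4))
```

```text
[ 0.4958 -0.3258  0.166 ]
[ 0.4959 -0.3253  0.17  ]
[ 0.4732 -0.3181  0.166 ]
[ 0.5185 -0.3335  0.166 ]
[ 0.4951851  -0.31900703  0.22302392]
[-0.0063  0.0025  0.057 ]
```

Emit:
{"api": "send_rows", "payload": {"dp": [[0.0005, -0.007, -0.016], [0, 0, -0.02], [0, 0, -0.02], [0, 0, 0]], "twist": [[0, 0, 0], [0, 0, 0], [0, 0, 0], [0, 0, 0]]}}

```text
clock: 4.75
tcp_pos: [0.4935, -0.3247, 0.1618]
eef_rot: [[0.292, 0.956, -0.005], [0.956, -0.292, 0.005], [0.003, -0.007, -1.0]]
contact_force: [0.1, 0.2, -0.9]
gripper_width: 0.0938
finger_force: 0.0
```

Emit:
{"api": "send_rows", "payload": {"dp": [[0, 0, 0], [0, 0, 0], [0, 0, 0], [0, 0, 0], [0, 0, 0]], "twist": [[0, 0, 0], [0, 0, 0], [0, 0, 0], [0, 0, 0], [0, 0, 0]], "jaw": 0, "newtons": 25}}

```text
clock: 5.25
tcp_pos: [0.4956, -0.3262, 0.1669]
eef_rot: [[0.292, 0.957, 0.0], [0.957, -0.292, -0.001], [-0.0, 0.0, -1.0]]
contact_force: [-1.4, 0.7, 2.0]
gripper_width: 0.0577
finger_force: 1.5
```

Emit:
{"api": "send_rows", "payload": {"dp": [[0, 0, 0], [0, 0, 0], [0, 0, 0], [0, 0, 0], [0, 0, 0]], "twist": [[0, 0, 0], [0, 0, 0], [0, 0, 0], [0, 0, 0], [0, 0, 0]]}}

```text
clock: 5.75
tcp_pos: [0.4955, -0.3262, 0.1671]
eef_rot: [[0.292, 0.957, 0.0], [0.957, -0.292, -0.0], [-0.0, 0.0, -1.0]]
contact_force: [-3.3, 1.8, 5.2]
gripper_width: 0.0413
finger_force: 26.8
```

Emit:
{"api": "send_rows", "payload": {"dp": [[0, 0, 0.005], [0, 0, 0.01], [0, 0, 0.02], [0, 0, 0.02], [0, 0, 0.005]], "twist": [[0, 0, 0], [0, 0, 0], [0, 0, 0], [0, 0, 0], [0, 0, 0]]}}

```text
clock: 6.25
tcp_pos: [0.4966, -0.3269, 0.2293]
eef_rot: [[0.292, 0.957, 0.004], [0.957, -0.292, -0.003], [-0.002, 0.005, -1.0]]
contact_force: [-0.6, -0.2, -1.5]
gripper_width: 0.0412
finger_force: 26.3
```

Emit:
{"api": "send_rows", "payload": {"dp": [[-0.032, 0.039, 0], [-0.032, 0.039, 0], [-0.032, 0.039, -0.02], [0, 0, -0.04], [0, 0, -0.04]], "twist": [[0, 0, 0], [0, 0, 0], [0, 0, 0], [0, 0, 0], [0, 0, 0]]}}

```text
clock: 6.75
tcp_pos: [0.4025, -0.2122, 0.128]
eef_rot: [[0.291, 0.957, 0.004], [0.957, -0.291, -0.003], [-0.002, 0.004, -1.0]]
contact_force: [0.9, -0.7, -1.6]
gripper_width: 0.0414
finger_force: 26.3
```

Emit:
{"api": "send_rows", "payload": {"dp": [[0, 0, -0.04], [0, 0, -0.025], [0, 0, -0.008], [0, 0, -0.005], [0, 0, -0.002]], "twist": [[0, 0, 0], [0, 0, 0], [0, 0, 0], [0, 0, 0], [0, 0, 0]]}}

```text
clock: 7.25
tcp_pos: [0.4032, -0.2133, 0.0485]
eef_rot: [[0.292, 0.956, 0.001], [0.956, -0.292, -0.001], [-0.001, 0.001, -1.0]]
contact_force: [0.5, -1.1, -0.6]
gripper_width: 0.0416
finger_force: 26.3
```

Emit:
{"api": "send_rows", "payload": {"dp": [[0, 0, 0], [0, 0, 0]], "twist": [[0, 0, 0], [0, 0, 0]]}}

```text
clock: 7.45
tcp_pos: [0.4034, -0.2135, 0.049]
eef_rot: [[0.292, 0.957, 0.002], [0.957, -0.292, -0.002], [-0.001, 0.002, -1.0]]
contact_force: [0.2, 0.4, -0.9]
gripper_width: 0.0411
finger_force: 26.3
```

Emit:
{"api": "send_rows", "payload": {"dp": [[0, 0, -0.0015], [0, 0, -0.0005], [0, 0, 0]], "twist": [[0, 0, 0], [0, 0, 0], [0, 0, 0]]}}

```text
clock: 7.75
tcp_pos: [0.4035, -0.2136, 0.0481]
eef_rot: [[0.292, 0.957, 0.001], [0.957, -0.292, -0.001], [-0.001, 0.001, -1.0]]
contact_force: [-3.9, 2.1, 12.4]
gripper_width: 0.0415
finger_force: 27.3
```

Emit:
{"api": "send_rows", "payload": {"dp": [[0, 0, 0], [0, 0, 0], [0, 0, 0], [0, 0, 0]], "twist": [[0, 0, 0], [0, 0, 0], [0, 0, 0], [0, 0, 0]], "jaw": 85}}

```text
clock: 8.15
tcp_pos: [0.4032, -0.2133, 0.0467]
eef_rot: [[0.292, 0.957, 0.001], [0.957, -0.292, -0.001], [-0.001, 0.002, -1.0]]
contact_force: [-0.0, 0.3, -0.7]
gripper_width: 0.0703
finger_force: 0.0
```

Emit:
{"api": "send_rows", "payload": {"dp": [[0, 0, 0.02], [0, 0, 0.05], [0, 0, 0.05], [0, 0, 0.04], [0, 0, 0.02]], "twist": [[0, 0, 0], [0, 0, 0], [0, 0, 0], [0, 0, 0], [0, 0, 0]]}}

```text
clock: 8.65
tcp_pos: [0.4037, -0.2138, 0.2302]
eef_rot: [[0.292, 0.957, 0.005], [0.957, -0.292, -0.004], [-0.003, 0.006, -1.0]]
contact_force: [-0.5, 0.1, -0.3]
gripper_width: 0.0798
finger_force: 0.0
```

Emit:
{"api": "send_rows", "payload": {"dp": [[0.04, -0.01, 0.01], [0.04, -0.02, 0.03], [0, 0, 0.03], [0, 0, 0.01], [0, 0, 0]], "twist": [[0, 0, 0], [0, 0, 0], [0, 0, 0], [0, 0, 0], [0, 0, 0]], "jaw": 100}}

```text
clock: 9.15
tcp_pos: [0.48, -0.2416, 0.305]
eef_rot: [[0.292, 0.957, 0.002], [0.957, -0.292, -0.002], [-0.001, 0.003, -1.0]]
contact_force: [0.2, 0.0, 0.5]
gripper_width: 0.0938
finger_force: 0.0
```

Run:
```python
from h import *
import glob
im=save('wrist','w3.png'); print(ctrl.observe()['tcp_pos'])
for n,z in [('lid',.019),('lid_pinch',.047),('mouth',.138),('canister',0),('fill_line',.098)]:
    for r in ctrl.pinpoint('wrist',n)[:3]: print(n,np.round(r['at'],1),round(r['score'],2),atz('wrist',r['at'],z))
for n in ('roll1','stock1'):
  for r in ctrl.trace('wrist',n): print(n,np.round(r['at'],1),round(r['score'],2),r['region'].sum(),atz('wrist',r['at'],.02))
```

```text
[ 0.47927624 -0.24110417  0.30341085]
lid [409.7 234.4] 0.79 [ 0.6257 -0.3737  0.019 ]
lid [350.1 309.4] 0.79 [ 0.5235 -0.4616  0.019 ]
lid_pinch [417.8 237.4] 0.82 [ 0.6264 -0.3665  0.047 ]
lid_pinch [354.2 323.6] 0.8 [ 0.5222 -0.4647  0.047 ]
lid_pinch [206.5 174.6] 0.57 [ 0.4019 -0.2155  0.047 ]
mouth [264.5 400.6] 0.93 [ 0.398  -0.4667  0.138 ]
mouth [312.9 266.9] 0.81 [ 0.4939 -0.322   0.138 ]
mouth [189.4 285.1] 0.62 [ 0.3687 -0.3052  0.138 ]
canister [301.9 224.5] 0.8 [ 0.4917 -0.3253  0.    ]
canister [200.9 250.5] 0.71 [ 0.3457 -0.3214  0.    ]
canister [266.8 325.5] 0.55 [ 0.398  -0.4646  0.    ]
fill_line [194.2 267.9] 0.87 [ 0.365 -0.305  0.098]
fill_line [309.8 250.4] 0.64 [ 0.4949 -0.3221  0.098 ]
roll1 [302.1  58.4] 0.79 2039 [ 0.5476 -0.1239  0.02  ]
roll1 [207.   75.3] 0.72 1884 [ 0.4366 -0.1093  0.02  ]
roll1 [389.   18.6] 0.65 1872 [ 0.6516 -0.1123  0.02  ]
stock1 [311.4 234.1] 0.79 1465 [ 0.5014 -0.3356  0.02  ]
```

View pics/w3.png

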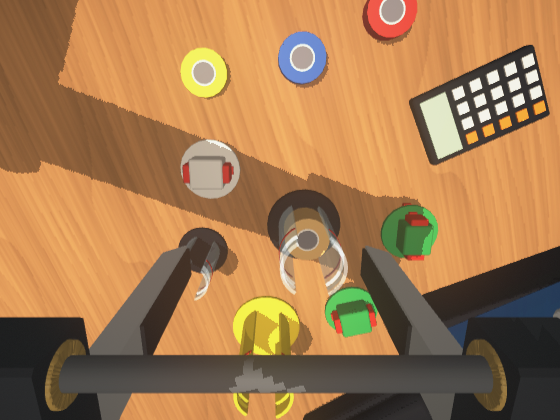

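Wrist view 3: the lid stands on the desk at (210,172). The open tube is at (305,240) with a brown roll whose hub is at (307,240). Blue roll at (302,57), yellow at (204,72), red at (391,12).

Run:
```python
from h import *
im=ctrl.grab_frame('wrist'); cv2.imwrite('pics/w3c.png',cv2.resize(im[180:300,240:370,::-1],None,fx=4.5,fy=4.5,interpolation=cv2.INTER_CUBIC))
for z in (.032,.056): print(z,atz('wrist',(307.5,240),z))
e,_=ray('wrist',(307,240))
f=210/np.tan(np.radians(60.98)/2); print('f',f,'slant',[np.linalg.norm(e-[.494,-.325,z]) for z in(.032,.056)])
```

```text
0.032 [ 0.4947 -0.3375  0.032 ]
0.056 [ 0.4953 -0.3276  0.056 ]
f 356.65158216401767 slant [np.float64(0.46167579043115836), np.float64(0.43935584753676815)]
```

View pics/w3c.png

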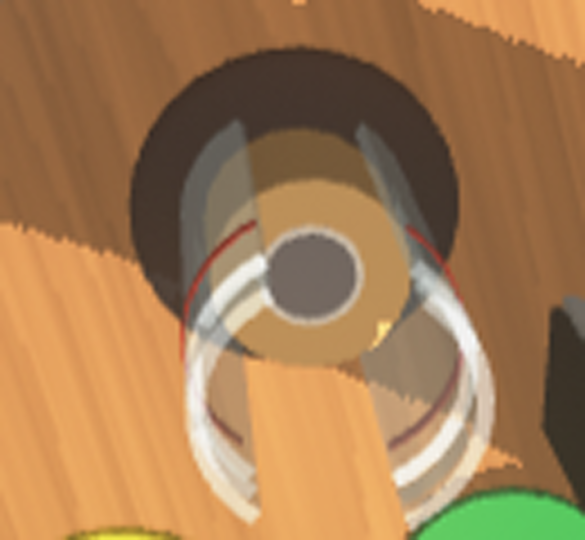

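```bash
cat >> h.py <<'E'
def proj(cam,P):
    p=ctrl.camera_params(cam); f=210/np.tan(np.radians(p['fov_y'])/2)
    q=(np.asarray(P,float)-p['eye'])@np.array(p['attitude']); return np.c_[p['cx']-f*q[...,0]/q[...,2],p['cy']+f*q[...,1]/q[...,2]]
E
python3 - <<'E'
from h import *
C=np.array([.4945,-.325]); u=np.array([.292,.957])
for nm,r,z in [('base near',.05,.008),('base far',-.05,.008),('bot near',.028,.008),('top24 near',.028,.032),('top48 near',.028,.056),('top48 far',-.028,.056),('top24 far',-.028,.032)]:
    q=proj('wrist',[[*(C+u*r),z]])[0]; print(nm,q.round(1),((q-[240,180])*4.5).round())
for z in(.032,.056): print(((proj('wrist',[[*C,z]])[0]-[240,180])*4.5).round())
E
```

```text
base near [304.3 189.2] [289.  41.]
base far [302.5 259.1] [281. 356.]
bot near [303.9 205.3] [287. 114.]
top24 near [305.3 210.6] [294. 138.]
top48 near [306.9 216.5] [301. 164.]
top48 far [305.7 259.3] [296. 357.]
top24 far [304.2 251.5] [289. 322.]
[291. 231.]
[298. 262.]
```

The stock roll fits 48 mm thick: its predicted hub and edges match z = 56 mm, not 32. So two 24 mm rolls go in, blue then red, and both browns, green and yellow go to the tray.

Emit:
{"api": "send_rows", "payload": {"dp": [[0.01, 0.02, 0], [0.01, 0.02, -0.02], [0.01, 0.02, -0.03], [0.01, 0.02, -0.03], [0.01, 0.02, -0.03]], "twist": [[0, 0, 0.143], [0, 0, 0.143], [0, 0, 0.143], [0, 0, 0.143], [0, 0, 0.143]]}}

```text
clock: 10.1
tcp_pos: [0.53, -0.1405, 0.1926]
eef_rot: [[-0.412, 0.911, 0.0], [0.911, 0.412, -0.0], [-0.0, 0.0, -1.0]]
contact_force: [0.3, 0.1, -0.0]
gripper_width: 0.0941
finger_force: 0.0
```

Emit:
{"api": "send_rows", "payload": {"dp": [[0.01, 0.01, -0.03], [0.008, 0.007, -0.03], [0, 0, -0.02], [0, 0, -0.01], [0, 0, 0]], "twist": [[0, 0, 0.143], [0, 0, 0.143], [0, 0, 0.143], [0, 0, 0.143], [0, 0, 0.143]]}}

```text
clock: 10.6
tcp_pos: [0.5462, -0.1236, 0.1012]
eef_rot: [[-0.909, 0.417, -0.004], [0.417, 0.909, 0.002], [0.004, -0.0, -1.0]]
contact_force: [0.3, 0.0, -0.1]
gripper_width: 0.0942
finger_force: 0.0
```

Emit:
{"api": "send_rows", "payload": {"dp": [[0, 0, 0], [0, 0, 0], [0, 0, 0]], "twist": [[0, 0, 0.14], [0, 0, 0], [0, 0, 0]]}}

```text
clock: 10.9
tcp_pos: [0.5477, -0.1244, 0.1037]
eef_rot: [[-0.955, 0.295, 0.0], [0.295, 0.955, -0.0], [-0.0, 0.0, -1.0]]
contact_force: [-0.4, 0.4, 0.2]
gripper_width: 0.0938
finger_force: 0.0
```

Run:
```python
from h import *
ctrl.grab_frame('wrist'); o=ctrl.observe(); print(o['tcp_pos'],np.degrees(np.arctan2(o['eef_rot'][1,1],o['eef_rot'][0,1])))
for r in ctrl.pinpoint('wrist','roll2')[:4]: print(r['at'],r['score'],atz('wrist',r['at'],.012))
for r in ctrl.trace('wrist','roll2')[:4]: print(r['at'],r['score'],atz('wrist',r['at'],.02))
```

```text
[ 0.54770868 -0.12437068  0.10371103] 72.85152122385165
[250.6, 53.8] 0.86 [ 0.4353 -0.106   0.012 ]
[275.9, 220.5] 0.85 [ 0.5499 -0.1238  0.012 ]
[430.5, 169.9] 0.75 [ 0.5457 -0.0071  0.012 ]
[336.4, 335.5] 0.71 [ 0.6605 -0.1054  0.012 ]
[434.5, 170.8] 0.88 [ 0.5446 -0.0075  0.02  ]
[275.9, 218.8] 0.87 [ 0.546  -0.1227  0.02  ]
[335.3, 331.2] 0.72 [ 0.6503 -0.105   0.02  ]
[253.0, 54.1] 0.67 [ 0.437  -0.1045  0.02  ]
```

Emit:
{"api": "send_rows", "payload": {"dp": [[0, 0.001, -0.03], [0, 0, -0.03], [0, 0, -0.014], [0, 0, -0.006], [0, 0, -0.0015]], "twist": [[0, 0, 0], [0, 0, 0], [0, 0, 0], [0, 0, 0], [0, 0, 0]]}}

```text
clock: 11.55
tcp_pos: [0.5478, -0.1234, 0.0221]
eef_rot: [[-0.956, 0.293, -0.0], [0.293, 0.956, 0.0], [0.0, 0.0, -1.0]]
contact_force: [-0.7, -0.3, 0.2]
gripper_width: 0.094
finger_force: 0.0
```

Emit:
{"api": "send_rows", "payload": {"dp": [[0, 0, 0], [0, 0, 0], [0, 0, 0], [0, 0, 0], [0, 0, 0]], "twist": [[0, 0, 0], [0, 0, 0], [0, 0, 0], [0, 0, 0], [0, 0, 0]], "jaw": 0, "newtons": 20}}

```text
clock: 12.05
tcp_pos: [0.5479, -0.1235, 0.0226]
eef_rot: [[-0.956, 0.292, 0.001], [0.292, 0.956, -0.0], [-0.001, -0.0, -1.0]]
contact_force: [-0.4, -0.9, 0.7]
gripper_width: 0.0574
finger_force: 0.4
```

Emit:
{"api": "send_rows", "payload": {"dp": [[0, 0, 0], [0, 0, 0], [0, 0, 0]], "twist": [[0, 0, 0], [0, 0, 0], [0, 0, 0]]}}

```text
clock: 12.35
tcp_pos: [0.5479, -0.1235, 0.0225]
eef_rot: [[-0.956, 0.292, 0.0], [0.292, 0.956, -0.0], [-0.0, -0.0, -1.0]]
contact_force: [-1.3, -0.1, 3.4]
gripper_width: 0.0556
finger_force: 20.0
```

Emit:
{"api": "send_rows", "payload": {"dp": [[0, 0, 0.02], [0, 0, 0.04], [0, 0, 0.045], [0, -0.01, 0.045], [-0.01, -0.03, 0.02]], "twist": [[0, 0, 0], [0, 0, 0], [0, 0, 0], [0, 0, 0], [0, 0, 0]]}}

```text
clock: 12.85
tcp_pos: [0.5399, -0.1631, 0.1969]
eef_rot: [[-0.957, 0.289, 0.006], [0.289, 0.957, -0.003], [-0.007, -0.001, -1.0]]
contact_force: [-1.1, -0.7, -0.3]
gripper_width: 0.0556
finger_force: 20.0
```

Emit:
{"api": "send_rows", "payload": {"dp": [[-0.01, -0.04, 0], [-0.01, -0.045, 0], [-0.01, -0.045, 0], [-0.01, -0.025, 0], [-0.002, -0.008, 0]], "twist": [[0, 0, 0], [0, 0, 0], [0, 0, 0], [0, 0, 0], [0, 0, 0]]}}

```text
clock: 13.35
tcp_pos: [0.4945, -0.3286, 0.1916]
eef_rot: [[-0.955, 0.296, -0.001], [0.296, 0.955, 0.0], [0.001, 0.0, -1.0]]
contact_force: [0.2, 0.3, -0.5]
gripper_width: 0.0554
finger_force: 20.0
```

Emit:
{"api": "send_rows", "payload": {"dp": [[0, 0, 0], [0, 0, 0], [0, 0, 0]], "twist": [[0, 0, 0], [0, 0, 0], [0, 0, 0]]}}

```text
clock: 13.65
tcp_pos: [0.4962, -0.3249, 0.192]
eef_rot: [[-0.957, 0.291, -0.0], [0.291, 0.957, 0.0], [0.0, 0.0, -1.0]]
contact_force: [-0.7, 0.6, -0.7]
gripper_width: 0.0555
finger_force: 20.0
```

Run:
```python
from h import *
im=save('wrist','w4.png'); o=ctrl.observe(); print(o['tcp_pos'])
C=[.4957,-.3265]
for z in (.138,.098,0): print(z,proj('wrist',[[*C,z]]).round(1))
for n,z in [('mouth',.138),('canister',0),('fill_line',.098)]:
    for r in ctrl.pinpoint('wrist',n)[:3]: print(n,np.round(r['at'],1),round(r['score'],2),atz('wrist',r['at'],z))
```

```text
[ 0.49619256 -0.32502174  0.19208402]
0.138 [[271.8 236.7]]
0.098 [[272.3 217.1]]
0 [[273.  186.7]]
mouth [  1.5 158.2] 0.94 [ 0.4004 -0.4674  0.138 ]
mouth [212.    7.7] 0.83 [ 0.3608 -0.3189  0.138 ]
canister [227.7  33.8] 0.85 [ 0.349  -0.3248  0.    ]
canister [104.2 134.5] 0.75 [ 0.3985 -0.4686  0.    ]
canister [269.  187.5] 0.57 [ 0.4953 -0.331   0.    ]
fill_line [218.   15.3] 0.85 [ 0.3556 -0.3206  0.098 ]
fill_line [ 40.6 147.6] 0.59 [ 0.3986 -0.4689  0.098 ]
```

View pics/w4.png

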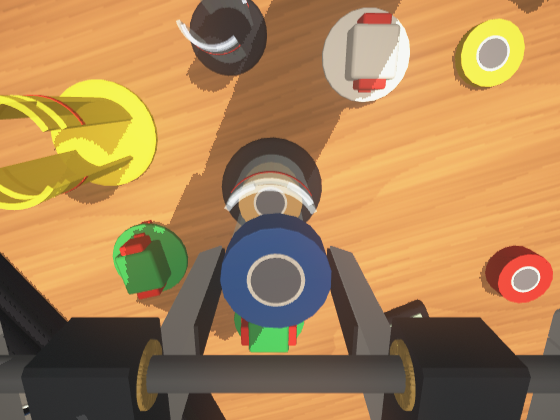

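Emit:
{"api": "send_rows", "payload": {"dp": [[-0.0005, -0.0015, -0.01], [0, 0, -0.012], [0, 0, -0.01], [0, 0, -0.008], [0, 0, -0.004]], "twist": [[0, 0, 0], [0, 0, 0], [0, 0, 0], [0, 0, 0], [0, 0, 0]]}}

```text
clock: 14.35
tcp_pos: [0.4946, -0.3274, 0.1465]
eef_rot: [[-0.956, 0.293, -0.002], [0.293, 0.956, 0.002], [0.002, 0.001, -1.0]]
contact_force: [-0.2, 0.1, -0.9]
gripper_width: 0.0555
finger_force: 20.0
```

No contact; the roll is in the mouth.

Emit:
{"api": "send_rows", "payload": {"dp": [[0, 0, -0.012], [0, 0, -0.016], [0, 0, -0.016], [0, 0, -0.012], [0, 0, -0.006]], "twist": [[0, 0, 0], [0, 0, 0], [0, 0, 0], [0, 0, 0], [0, 0, 0]]}}

```text
clock: 14.85
tcp_pos: [0.4944, -0.3271, 0.0839]
eef_rot: [[-0.956, 0.292, -0.002], [0.292, 0.956, 0.002], [0.003, 0.001, -1.0]]
contact_force: [0.1, -0.5, -0.9]
gripper_width: 0.0555
finger_force: 20.0
```

Emit:
{"api": "send_rows", "payload": {"dp": [[0, 0, -0.003], [0, 0, 0], [0, 0, 0]], "twist": [[0, 0, 0], [0, 0, 0], [0, 0, 0]]}}

```text
clock: 15.15
tcp_pos: [0.4956, -0.3282, 0.0838]
eef_rot: [[-0.956, 0.292, 0.001], [0.292, 0.956, -0.001], [-0.001, -0.001, -1.0]]
contact_force: [1.1, 0.2, -1.1]
gripper_width: 0.0557
finger_force: 20.0
```

Emit:
{"api": "send_rows", "payload": {"dp": [[0, 0.001, -0.002], [0, 0, -0.0015], [0, 0, -0.001], [0, 0, 0]], "twist": [[0, 0, 0], [0, 0, 0], [0, 0, 0], [0, 0, 0]]}}

```text
clock: 15.55
tcp_pos: [0.4952, -0.3268, 0.0786]
eef_rot: [[-0.956, 0.292, -0.0], [0.292, 0.956, 0.0], [0.0, 0.0, -1.0]]
contact_force: [-0.2, 0.4, -0.7]
gripper_width: 0.0556
finger_force: 20.0
```

Emit:
{"api": "send_rows", "payload": {"dp": [[0, 0, 0], [0, 0, 0], [0, 0, 0], [0, 0, 0]], "twist": [[0, 0, 0], [0, 0, 0], [0, 0, 0], [0, 0, 0]], "jaw": 78}}

```text
clock: 15.95
tcp_pos: [0.4953, -0.3269, 0.0788]
eef_rot: [[-0.956, 0.292, 0.0], [0.292, 0.956, -0.0], [-0.0, -0.0, -1.0]]
contact_force: [-0.5, -0.3, 0.5]
gripper_width: 0.0731
finger_force: 0.0
```

Emit:
{"api": "send_rows", "payload": {"dp": [[0, 0, 0.02], [0, 0, 0.04], [0, 0, 0.04], [0, 0, 0.025], [0, 0, 0.01]], "twist": [[0, 0, 0], [0, 0, 0], [0, 0, 0], [0, 0, 0], [0, 0, 0]]}}

```text
clock: 16.45
tcp_pos: [0.4963, -0.3279, 0.2173]
eef_rot: [[-0.956, 0.292, 0.004], [0.292, 0.956, -0.004], [-0.005, -0.003, -1.0]]
contact_force: [0.2, -0.4, -0.0]
gripper_width: 0.0733
finger_force: 0.0
```

Emit:
{"api": "send_rows", "payload": {"dp": [[0.022, 0.032, 0.01], [0.028, 0.039, 0], [0.028, 0.039, 0], [0.028, 0.039, -0.01], [0.028, 0.039, -0.03]], "twist": [[0, 0, 0], [0, 0, 0], [0, 0, 0], [0, 0, 0], [0, 0, 0]], "jaw": 100}}

```text
clock: 16.95
tcp_pos: [0.6281, -0.1419, 0.1884]
eef_rot: [[-0.956, 0.292, 0.004], [0.292, 0.956, -0.002], [-0.004, -0.0, -1.0]]
contact_force: [0.6, -0.6, 0.2]
gripper_width: 0.0935
finger_force: 0.0
```

Emit:
{"api": "send_rows", "payload": {"dp": [[0.016, 0.025, -0.03], [0.005, 0.007, -0.03], [0, 0, -0.01], [0, 0, 0], [0, 0, 0]], "twist": [[0, 0, 0], [0, 0, 0], [0, 0, 0], [0, 0, 0], [0, 0, 0]]}}

```text
clock: 17.45
tcp_pos: [0.6471, -0.1124, 0.1181]
eef_rot: [[-0.956, 0.294, 0.001], [0.294, 0.956, -0.0], [-0.001, -0.0, -1.0]]
contact_force: [0.5, 0.2, 0.7]
gripper_width: 0.0938
finger_force: 0.0
```

```bash
cat >> h.py <<'E'
def rolls(z=.02):
    im=ctrl.grab_frame('wrist'); o=ctrl.observe(); print('tcp',o['tcp_pos'].round(4))
    for r in ctrl.trace('wrist','roll1'):
        c=[int(v) for v in r['at']]; m=r['region']; h=cv2.cvtColor(im,cv2.COLOR_RGB2HSV)[m]; h=h[h[:,1]>110]
        P=[atz('wrist',q,z) for q in (r['at'],)]
        print(np.round(r['at'],1),round(r['score'],2),m.sum(),'hue',np.median(h[:,0]) if len(h) else None,P[0])
E
python3 -c "
from h import *
rolls()
for r in ctrl.pinpoint('wrist','roll1')[:4]: print(r['at'],r['score'],atz('wrist',r['at'],.012))"
```

```text
tcp [ 0.6476 -0.1127  0.1189]
[383.4  35. ] 0.93 5523 hue 63.0 [ 0.5495 -0.0073  0.02  ]
[540.8 144.8] 0.71 2777 hue 17.0 [0.6532 0.0862 0.02  ]
[286.7 224. ] 0.66 4348 hue 3.0 [ 0.6578 -0.1059  0.02  ]
[286.0, 222.2] 0.69 [ 0.659  -0.1065  0.012 ]
[381.1, 35.4] 0.63 [ 0.5487 -0.0063  0.012 ]
```

Emit:
{"api": "send_rows", "payload": {"dp": [[0.005, 0.003, -0.025], [0.0035, 0.003, -0.035], [0, 0, -0.02], [0, 0, -0.01], [0, 0, -0.0045]], "twist": [[0, 0, 0], [0, 0, 0], [0, 0, 0], [0, 0, 0], [0, 0, 0]]}}

```text
clock: 18.1
tcp_pos: [0.6555, -0.1058, 0.0227]
eef_rot: [[-0.956, 0.293, 0.0], [0.293, 0.956, -0.0], [-0.0, -0.0, -1.0]]
contact_force: [-0.0, -0.9, -0.1]
gripper_width: 0.0942
finger_force: 0.0
```

Emit:
{"api": "send_rows", "payload": {"dp": [[0, 0, 0], [0, 0, 0]], "twist": [[0, 0, 0], [0, 0, 0]]}}

```text
clock: 18.3
tcp_pos: [0.6565, -0.1059, 0.0244]
eef_rot: [[-0.956, 0.293, 0.003], [0.293, 0.956, -0.001], [-0.003, -0.0, -1.0]]
contact_force: [0.4, -0.6, -1.1]
gripper_width: 0.094
finger_force: 0.0
```

Emit:
{"api": "send_rows", "payload": {"dp": [[0, 0, -0.0015], [0, 0, 0], [0, 0, 0], [0, 0, 0], [0, 0, 0]], "twist": [[0, 0, 0], [0, 0, 0], [0, 0, 0], [0, 0, 0], [0, 0, 0]], "jaw": 0}}

```text
clock: 18.8
tcp_pos: [0.6555, -0.1054, 0.0213]
eef_rot: [[-0.956, 0.292, 0.0], [0.292, 0.956, -0.0], [-0.0, -0.0, -1.0]]
contact_force: [-0.1, 0.0, 0.1]
gripper_width: 0.0574
finger_force: 0.1
```

Emit:
{"api": "send_rows", "payload": {"dp": [[0, 0, 0], [0, 0, 0], [0, 0, 0]], "twist": [[0, 0, 0], [0, 0, 0], [0, 0, 0]]}}

```text
clock: 19.1
tcp_pos: [0.6555, -0.1054, 0.0213]
eef_rot: [[-0.956, 0.292, -0.0], [0.292, 0.956, -0.0], [-0.0, -0.0, -1.0]]
contact_force: [-0.4, 0.6, 1.2]
gripper_width: 0.0557
finger_force: 20.0
```

Emit:
{"api": "send_rows", "payload": {"dp": [[0, 0, 0.02], [0, 0, 0.04], [-0.02, -0.02, 0.045], [-0.03, -0.04, 0.045], [-0.03, -0.04, 0.02]], "twist": [[0, 0, 0], [0, 0, 0], [0, 0, 0], [0, 0, 0], [0, 0, 0]]}}

```text
clock: 19.6
tcp_pos: [0.5874, -0.1917, 0.1793]
eef_rot: [[-0.957, 0.29, 0.005], [0.29, 0.957, -0.002], [-0.005, -0.001, -1.0]]
contact_force: [1.7, 0.3, -0.2]
gripper_width: 0.0556
finger_force: 20.0
```

Emit:
{"api": "send_rows", "payload": {"dp": [[-0.03, -0.04, 0], [-0.028, -0.04, 0], [-0.015, -0.025, 0], [-0.007, -0.014, 0], [0, 0, 0]], "twist": [[0, 0, 0], [0, 0, 0], [0, 0, 0], [0, 0, 0], [0, 0, 0]]}}

```text
clock: 20.1
tcp_pos: [0.5059, -0.3113, 0.1754]
eef_rot: [[-0.956, 0.295, 0.0], [0.295, 0.956, 0.0], [-0.0, 0.0, -1.0]]
contact_force: [0.2, -0.4, -0.6]
gripper_width: 0.0555
finger_force: 20.0
```

Emit:
{"api": "send_rows", "payload": {"dp": [[0, 0, 0], [0, 0, 0], [0, 0, 0]], "twist": [[0, 0, 0], [0, 0, 0], [0, 0, 0]]}}

```text
clock: 20.4
tcp_pos: [0.5072, -0.3089, 0.1754]
eef_rot: [[-0.957, 0.291, -0.0], [0.291, 0.957, 0.0], [0.0, 0.0, -1.0]]
contact_force: [-0.6, 0.7, -0.8]
gripper_width: 0.0559
finger_force: 20.0
```

```bash
cat >> h.py <<'E'
def held(im,sat=90):
    "centre (px) of the grey hub of the roll between the fingers"
    s=im.astype(int); g=((s.max(2)-s.min(2))<30)&(s.mean(2)>80); g[:230]=0; g[330:]=0; g[:,225:][:,105:]=0; g[:,:225]=0
    n,l,st,ce=cv2.connectedComponentsWithStats(g.astype(np.uint8)); i=1+np.argmax(st[1:,4]); x,y,w,h=st[i,:4]; return np.array([x+w/2,y+h/2]),st[i]
E
python3 - <<'E'
from h import *
im0=cv2.imread('pics/w4.png')[:,:,::-1]; print('blue',held(im0))
im=save('wrist','w5.png'); print('red',held(im)); o=ctrl.observe(); print(o['tcp_pos'],o['gripper_width'])
print(proj('wrist',[o['tcp_pos']+[0,0,.0015]]))
E
```

```text
blue (array([275.5, 281. ]), array([ 250,  258,   51,   46, 1831], dtype=int32))
red (array([275.5, 284. ]), array([ 250,  261,   51,   46, 1814], dtype=int32))
[ 0.50711179 -0.30901752  0.17543753] 0.055698391054774775
[[273.8611618  278.06081419]]
```

View pics/w5.png

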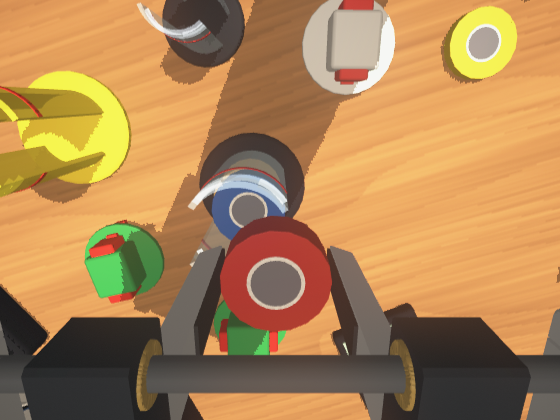

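Wrist view 5: red roll held, hub at (275,284). The blue roll lies flat in the tube at (248,208), and the lid is at (350,45).

Emit:
{"api": "send_rows", "payload": {"dp": [[-0.006, -0.008, 0], [-0.005, -0.007, 0], [-0.0015, -0.003, 0], [0, 0, 0], [0, 0, 0]], "twist": [[0, 0, 0], [0, 0, 0], [0, 0, 0], [0, 0, 0], [0, 0, 0]]}}

```text
clock: 20.95
tcp_pos: [0.4938, -0.3283, 0.1755]
eef_rot: [[-0.956, 0.293, 0.0], [0.293, 0.956, 0.0], [-0.0, 0.0, -1.0]]
contact_force: [-0.0, -0.0, -0.8]
gripper_width: 0.0553
finger_force: 20.0
```

Emit:
{"api": "send_rows", "payload": {"dp": [[0, 0, -0.008], [0, 0, -0.01], [0, 0, -0.01], [0, 0, -0.005], [0, 0, -0.002]], "twist": [[0, 0, 0], [0, 0, 0], [0, 0, 0], [0, 0, 0], [0, 0, 0]]}}

```text
clock: 21.45
tcp_pos: [0.4935, -0.3275, 0.1391]
eef_rot: [[-0.956, 0.292, -0.002], [0.292, 0.956, 0.001], [0.002, 0.001, -1.0]]
contact_force: [0.3, -0.4, -1.0]
gripper_width: 0.0556
finger_force: 20.0
```

Emit:
{"api": "send_rows", "payload": {"dp": [[0.0005, 0.0005, -0.012], [0, 0, -0.012], [0, 0, -0.008], [0, 0, -0.003], [0, 0, 0]], "twist": [[0, 0, 0], [0, 0, 0], [0, 0, 0], [0, 0, 0], [0, 0, 0]]}}

```text
clock: 21.95
tcp_pos: [0.4942, -0.3273, 0.1048]
eef_rot: [[-0.956, 0.292, -0.001], [0.292, 0.956, 0.001], [0.001, 0.001, -1.0]]
contact_force: [-0.1, -0.9, -1.1]
gripper_width: 0.0557
finger_force: 20.0
```

Emit:
{"api": "send_rows", "payload": {"dp": [[0, 0, 0], [0, 0, 0]], "twist": [[0, 0, 0], [0, 0, 0]]}}

```text
clock: 22.15
tcp_pos: [0.4948, -0.3279, 0.1061]
eef_rot: [[-0.956, 0.292, 0.001], [0.292, 0.956, -0.001], [-0.001, -0.001, -1.0]]
contact_force: [0.1, 0.0, -0.7]
gripper_width: 0.0557
finger_force: 20.0
```

Emit:
{"api": "send_rows", "payload": {"dp": [[0, 0.0005, -0.002], [0, 0, -0.0012], [0, 0, -0.0005], [0, 0, 0]], "twist": [[0, 0, 0], [0, 0, 0], [0, 0, 0], [0, 0, 0]]}}

```text
clock: 22.55
tcp_pos: [0.4944, -0.327, 0.1017]
eef_rot: [[-0.956, 0.292, -0.0], [0.292, 0.956, 0.0], [0.0, 0.0, -1.0]]
contact_force: [-0.1, 0.0, -0.8]
gripper_width: 0.0558
finger_force: 20.0
```

Emit:
{"api": "send_rows", "payload": {"dp": [[0, 0, 0], [0, 0, 0], [0, 0, 0], [0, 0, 0]], "twist": [[0, 0, 0], [0, 0, 0], [0, 0, 0], [0, 0, 0]], "jaw": 78}}

```text
clock: 22.95
tcp_pos: [0.4945, -0.3272, 0.1019]
eef_rot: [[-0.956, 0.293, 0.0], [0.293, 0.956, -0.0], [-0.0, -0.0, -1.0]]
contact_force: [0.7, 0.1, 0.3]
gripper_width: 0.0735
finger_force: 0.0
```

Emit:
{"api": "send_rows", "payload": {"dp": [[0, 0, 0.02], [0, 0, 0.03], [0, 0, 0.03], [0, 0, 0.04], [-0.02, 0.025, 0.03]], "twist": [[0, 0, 0], [0, 0, 0], [0, 0, 0], [0, 0, 0], [0, 0, -0.143]]}}

```text
clock: 23.45
tcp_pos: [0.4755, -0.3039, 0.2546]
eef_rot: [[-0.903, 0.43, 0.002], [0.43, 0.903, -0.003], [-0.003, -0.001, -1.0]]
contact_force: [0.2, -0.1, 0.4]
gripper_width: 0.0736
finger_force: 0.0
```

Emit:
{"api": "send_rows", "payload": {"dp": [[-0.02, 0.025, 0], [-0.02, 0.025, 0], [-0.02, 0.025, 0], [-0.01, 0.013, 0], [0, 0, 0]], "twist": [[0, 0, -0.143], [0, 0, -0.143], [0, 0, -0.143], [0, 0, -0.143], [0, 0, -0.143]], "jaw": 100}}

```text
clock: 23.95
tcp_pos: [0.4036, -0.2126, 0.2519]
eef_rot: [[-0.4, 0.917, 0.0], [0.917, 0.4, -0.0], [-0.0, 0.0, -1.0]]
contact_force: [0.9, 0.5, 0.0]
gripper_width: 0.094
finger_force: 0.0
```

Emit:
{"api": "send_rows", "payload": {"dp": [[0, 0, 0], [0, 0, 0], [0, 0, 0], [0, 0, 0], [0, 0, 0]], "twist": [[0, 0, -0.143], [0, 0, -0.143], [0, 0, -0.143], [0, 0, -0.143], [0, 0, -0.139]]}}

```text
clock: 24.45
tcp_pos: [0.4044, -0.2141, 0.252]
eef_rot: [[0.296, 0.955, 0.0], [0.955, -0.296, -0.0], [-0.0, 0.0, -1.0]]
contact_force: [0.4, 0.2, -0.2]
gripper_width: 0.094
finger_force: 0.0
```

Run:
```python
from h import *
im=save('wrist','w6.png'); o=ctrl.observe(); print(o['tcp_pos'],np.degrees(np.arctan2(o['eef_rot'][1,1],o['eef_rot'][0,1])))
for n,z in [('lid_pinch',.047),('lid',.019),('mouth',.138)]:
    for r in ctrl.pinpoint('wrist',n)[:2]: print(n,np.round(r['at'],1),round(r['score'],2),atz('wrist',r['at'],z))
for z in (.08,.104): print('top roll hub would be',proj('wrist',[[.4955,-.3265,z]]))
```

```text
[ 0.40446931 -0.21406572  0.25196143] -17.435373592736443
lid_pinch [275.3 189. ] 0.6 [ 0.4044 -0.2179  0.047 ]
lid_pinch [508.7 262.2] 0.58 [ 0.6304 -0.3743  0.047 ]
lid [272.9 178.9] 0.76 [ 0.4033 -0.2125  0.019 ]
lid [491.7 251.6] 0.66 [ 0.6282 -0.3723  0.019 ]
mouth [413.3 301.4] 0.94 [ 0.497  -0.3274  0.138 ]
mouth [257.4 311.9] 0.76 [ 0.3639 -0.2985  0.138 ]
top roll hub would be [[390.67138186 270.52347248]]
top roll hub would be [[398.41888248 281.90997686]]
```

View pics/w6.png

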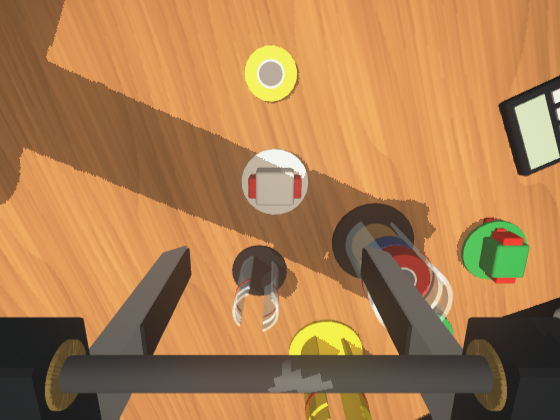

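Wrist view 6: lid at (275,187) under the gripper. The red roll sits in the tube, hub near (407,279), which fits a top at z≈104 mm.

Emit:
{"api": "send_rows", "payload": {"dp": [[-0.001, 0.0005, -0.04], [0, 0, -0.05], [0, 0, -0.05], [0, 0, -0.04], [0, 0, -0.015]], "twist": [[0, 0, 0], [0, 0, 0], [0, 0, 0], [0, 0, 0], [0, 0, 0]]}}

```text
clock: 25.15
tcp_pos: [0.4009, -0.2114, 0.0526]
eef_rot: [[0.288, 0.957, -0.006], [0.957, -0.288, 0.005], [0.003, -0.007, -1.0]]
contact_force: [-0.1, 0.2, 0.1]
gripper_width: 0.0938
finger_force: 0.0
```

Emit:
{"api": "send_rows", "payload": {"dp": [[0, 0, -0.006], [0, 0, -0.003], [0, 0, 0], [0, 0, 0], [0, 0, 0]], "twist": [[0, 0, 0], [0, 0, 0], [0, 0, 0], [0, 0, 0], [0, 0, 0]]}}

```text
clock: 25.65
tcp_pos: [0.4042, -0.2142, 0.049]
eef_rot: [[0.29, 0.957, 0.002], [0.957, -0.29, -0.002], [-0.001, 0.002, -1.0]]
contact_force: [-0.7, 0.4, 0.5]
gripper_width: 0.0942
finger_force: 0.0
```

Emit:
{"api": "send_rows", "payload": {"dp": [[-0.0008, 0.0006, -0.0015], [0, 0, 0], [0, 0, 0], [0, 0, 0], [0, 0, 0]], "twist": [[0, 0, 0], [0, 0, 0], [0, 0, 0], [0, 0, 0], [0, 0, 0]], "jaw": 0, "newtons": 25}}

```text
clock: 26.15
tcp_pos: [0.4027, -0.213, 0.0464]
eef_rot: [[0.291, 0.957, 0.0], [0.957, -0.291, -0.0], [-0.0, 0.0, -1.0]]
contact_force: [0.5, -0.4, 1.0]
gripper_width: 0.0577
finger_force: 3.4
```

Emit:
{"api": "send_rows", "payload": {"dp": [[0, 0, 0], [0, 0, 0], [0, 0, 0], [0, 0, 0], [0, 0, 0]], "twist": [[0, 0, 0], [0, 0, 0], [0, 0, 0], [0, 0, 0], [0, 0, 0]]}}

```text
clock: 26.65
tcp_pos: [0.4028, -0.2131, 0.0465]
eef_rot: [[0.291, 0.957, 0.0], [0.957, -0.291, -0.0], [-0.0, 0.0, -1.0]]
contact_force: [-0.2, 0.2, 1.3]
gripper_width: 0.0429
finger_force: 25.0
```

Emit:
{"api": "send_rows", "payload": {"dp": [[0, 0, 0.03], [0, 0, 0.04], [0, 0, 0.05], [0, 0, 0.04], [0, 0, 0.02]], "twist": [[0, 0, 0], [0, 0, 0], [0, 0, 0], [0, 0, 0], [0, 0, 0]]}}

```text
clock: 27.15
tcp_pos: [0.4037, -0.2139, 0.2303]
eef_rot: [[0.291, 0.957, 0.004], [0.957, -0.291, -0.004], [-0.003, 0.005, -1.0]]
contact_force: [1.1, -0.6, -0.9]
gripper_width: 0.043
finger_force: 25.0
```

Emit:
{"api": "send_rows", "payload": {"dp": [[0.02, -0.025, 0], [0.03, -0.037, 0], [0.025, -0.03, 0], [0.013, -0.016, 0], [0.004, -0.005, 0]], "twist": [[0, 0, 0], [0, 0, 0], [0, 0, 0], [0, 0, 0], [0, 0, 0]]}}

```text
clock: 27.65
tcp_pos: [0.4951, -0.3271, 0.2253]
eef_rot: [[0.291, 0.957, -0.001], [0.957, -0.291, 0.001], [0.001, -0.001, -1.0]]
contact_force: [-0.8, 1.5, -0.6]
gripper_width: 0.0428
finger_force: 25.0
```

Emit:
{"api": "send_rows", "payload": {"dp": [[0, 0, 0], [0, 0, 0], [0, 0, 0], [0, 0, 0]], "twist": [[0, 0, 0], [0, 0, 0], [0, 0, 0], [0, 0, 0]]}}

```text
clock: 28.05
tcp_pos: [0.4943, -0.3253, 0.2265]
eef_rot: [[0.29, 0.957, 0.0], [0.957, -0.29, -0.0], [-0.0, 0.0, -1.0]]
contact_force: [0.3, 0.4, -0.6]
gripper_width: 0.0429
finger_force: 25.0
```

Emit:
{"api": "send_rows", "payload": {"dp": [[0.0012, -0.0011, -0.01], [0, 0, -0.01], [0, 0, -0.01], [0, 0, -0.004], [0, 0, 0]], "twist": [[0, 0, 0], [0, 0, 0], [0, 0, 0], [0, 0, 0], [0, 0, 0]]}}

```text
clock: 28.55
tcp_pos: [0.4953, -0.3266, 0.1909]
eef_rot: [[0.291, 0.957, -0.002], [0.957, -0.291, 0.002], [0.001, -0.002, -1.0]]
contact_force: [0.2, 1.2, -0.7]
gripper_width: 0.0431
finger_force: 25.0
```

Emit:
{"api": "send_rows", "payload": {"dp": [[0, 0, 0], [0, 0, 0], [0, 0, 0]], "twist": [[0, 0, 0], [0, 0, 0], [0, 0, 0]]}}

```text
clock: 28.85
tcp_pos: [0.4961, -0.3273, 0.1929]
eef_rot: [[0.291, 0.957, 0.001], [0.957, -0.291, -0.001], [-0.0, 0.001, -1.0]]
contact_force: [0.3, 0.4, -0.8]
gripper_width: 0.0431
finger_force: 25.0
```

Run:
```python
from h import *
im=save('wrist','w7.png'); o=ctrl.observe(); print(o['tcp_pos'])
cv2.imwrite('pics/w7c.png',cv2.resize(im[130:330,180:380,::-1],None,fx=3,fy=3,interpolation=cv2.INTER_CUBIC))
```

```text
[ 0.49605725 -0.32727486  0.19282604]
```

View pics/w7c.png

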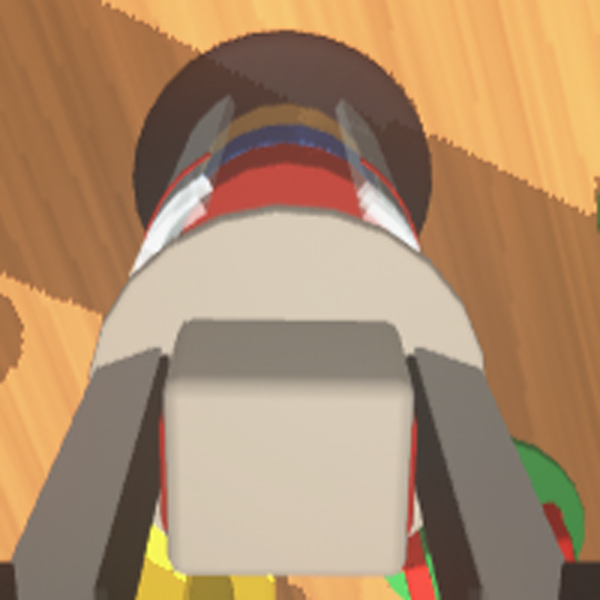

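The lid is held level and square, and the red line crosses the red roll in the tube. Lowering it gently.

Emit:
{"api": "send_rows", "payload": {"dp": [[-0.0004, 0.0008, -0.004], [0, 0, -0.004], [0, 0, -0.003], [0, 0, -0.001], [0, 0, 0]], "twist": [[0, 0, 0], [0, 0, 0], [0, 0, 0], [0, 0, 0], [0, 0, 0]], "newtons": 35}}

```text
clock: 29.4
tcp_pos: [0.4953, -0.3262, 0.1799]
eef_rot: [[0.291, 0.957, -0.0], [0.957, -0.291, 0.0], [0.0, -0.001, -1.0]]
contact_force: [-0.5, 0.1, -0.7]
gripper_width: 0.0414
finger_force: 35.0
```

Emit:
{"api": "send_rows", "payload": {"dp": [[0, 0, -0.004], [0, 0, -0.004], [0, 0, -0.002], [0, 0, 0], [0, 0, 0]], "twist": [[0, 0, 0], [0, 0, 0], [0, 0, 0], [0, 0, 0], [0, 0, 0]]}}

```text
clock: 29.9
tcp_pos: [0.4954, -0.3263, 0.1703]
eef_rot: [[0.291, 0.957, -0.0], [0.957, -0.291, 0.0], [0.0, -0.0, -1.0]]
contact_force: [-0.1, 0.0, -0.7]
gripper_width: 0.0422
finger_force: 35.0
```

Emit:
{"api": "send_rows", "payload": {"dp": [[0, 0, -0.001], [0, 0, -0.001], [0, 0, 0]], "twist": [[0, 0, 0], [0, 0, 0], [0, 0, 0]]}}

```text
clock: 30.2
tcp_pos: [0.4954, -0.3262, 0.1682]
eef_rot: [[0.291, 0.957, -0.0], [0.957, -0.291, 0.0], [0.0, -0.0, -1.0]]
contact_force: [-0.3, 0.4, -1.0]
gripper_width: 0.0415
finger_force: 35.0
```

Emit:
{"api": "send_rows", "payload": {"dp": [[0, 0, -0.001], [0, 0, -0.0007], [0, 0, 0]], "twist": [[0, 0, 0], [0, 0, 0], [0, 0, 0]]}}

```text
clock: 30.5
tcp_pos: [0.4954, -0.3262, 0.1665]
eef_rot: [[0.291, 0.957, -0.0], [0.957, -0.291, 0.0], [0.0, -0.0, -1.0]]
contact_force: [-0.5, -0.6, -0.3]
gripper_width: 0.0421
finger_force: 35.0
```

Emit:
{"api": "send_rows", "payload": {"dp": [[0, 0, -0.001], [0, 0, -0.0007], [0, 0, 0]], "twist": [[0, 0, 0], [0, 0, 0], [0, 0, 0]]}}

```text
clock: 30.8
tcp_pos: [0.4956, -0.3264, 0.1655]
eef_rot: [[0.291, 0.957, 0.0], [0.957, -0.291, -0.0], [-0.0, 0.0, -1.0]]
contact_force: [-0.0, 0.5, 2.8]
gripper_width: 0.0425
finger_force: 35.0
```

Emit:
{"api": "send_rows", "payload": {"dp": [[0, 0, -0.0004], [0, 0, 0]], "twist": [[0, 0, 0], [0, 0, 0]]}}

```text
clock: 31.0
tcp_pos: [0.4956, -0.3264, 0.1654]
eef_rot: [[0.291, 0.957, 0.0], [0.957, -0.291, -0.0], [-0.0, 0.0, -1.0]]
contact_force: [-2.8, 1.9, 5.4]
gripper_width: 0.0418
finger_force: 35.0
```

Emit:
{"api": "send_rows", "payload": {"dp": [[0, 0, 0], [0, 0, 0], [0, 0, 0], [0, 0, 0], [0, 0, 0]], "twist": [[0, 0, 0], [0, 0, 0], [0, 0, 0], [0, 0, 0], [0, 0, 0]], "jaw": 100}}

```text
clock: 31.5
tcp_pos: [0.4952, -0.3261, 0.1637]
eef_rot: [[0.291, 0.957, -0.001], [0.957, -0.291, 0.001], [0.0, -0.001, -1.0]]
contact_force: [-0.1, -0.1, 0.9]
gripper_width: 0.0788
finger_force: 0.0
```

Emit:
{"api": "send_rows", "payload": {"dp": [[0, 0, 0.02], [0, 0, 0.04], [-0.01, 0.02, 0.04], [-0.02, 0.04, 0.03], [-0.01, 0.02, 0.01]], "twist": [[0, 0, 0], [0, 0, 0], [0, 0, 0], [0, 0, 0], [0, 0, 0]]}}

```text
clock: 32.0
tcp_pos: [0.4571, -0.2484, 0.3059]
eef_rot: [[0.29, 0.957, 0.004], [0.957, -0.29, -0.003], [-0.002, 0.005, -1.0]]
contact_force: [0.2, 0.0, 0.2]
gripper_width: 0.0942
finger_force: 0.0
```

Emit:
{"api": "send_rows", "payload": {"dp": [[0, 0, 0], [0, 0, 0]], "twist": [[0, 0, 0], [0, 0, 0]]}}

```text
clock: 32.2
tcp_pos: [0.4569, -0.2492, 0.3019]
eef_rot: [[0.29, 0.957, -0.0], [0.957, -0.29, -0.0], [-0.0, 0.0, -1.0]]
contact_force: [-0.6, 0.2, -0.4]
gripper_width: 0.0938
finger_force: 0.0
```

Run:
```python
from h import *
im=save('wrist','w8.png'); o=ctrl.observe(); print(o['tcp_pos'])
q=proj('wrist',[[.4955,-.3263,.15]])[0]; print(q); x,y=int(q[0]),int(q[1])
cv2.imwrite('pics/w8c.png',cv2.resize(im[max(0,y-70):y+70,x-90:x+90,::-1],None,fx=4,fy=4,interpolation=cv2.INTER_CUBIC))
# horizontal gap: button outer edges at z=.16
s=im.astype(int); m=(s[...,0]>110)&(s[...,1]<80)&(s[...,2]<80)
n,l,st,ce=cv2.connectedComponentsWithStats(m.astype(np.uint8))
for i in range(1,n):
  if st[i,4]>40: print(st[i],atz('wrist',ce[i],.165))
rolls()
```

```text
[ 0.45678841 -0.24948143  0.30127854]
[336.54096241 262.22452594]
[424 202  24  14 224] [ 0.5887 -0.2945  0.165 ]
[297 217  19  28  46] [ 0.4756 -0.2778  0.165 ]
[317 219  31   9 143] [ 0.4991 -0.2797  0.165 ]
[422 247  21   4  74] [ 0.5808 -0.3304  0.165 ]
[307 254  14  30 308] [ 0.4739 -0.3183  0.165 ]
[347 304  11  21 120] [ 0.4962 -0.3748  0.165 ]
tcp [ 0.4567 -0.2496  0.3009]
[326. 208.] 0.76 193 hue 2.0 [ 0.5061 -0.3138  0.02  ]
[328.4 219.8] 0.69 324 hue 4.0 [ 0.5051 -0.3303  0.02  ]
[223.3  65.3] 0.65 1957 hue 30.0 [ 0.436  -0.1133  0.02  ]
```

View pics/w8c.png

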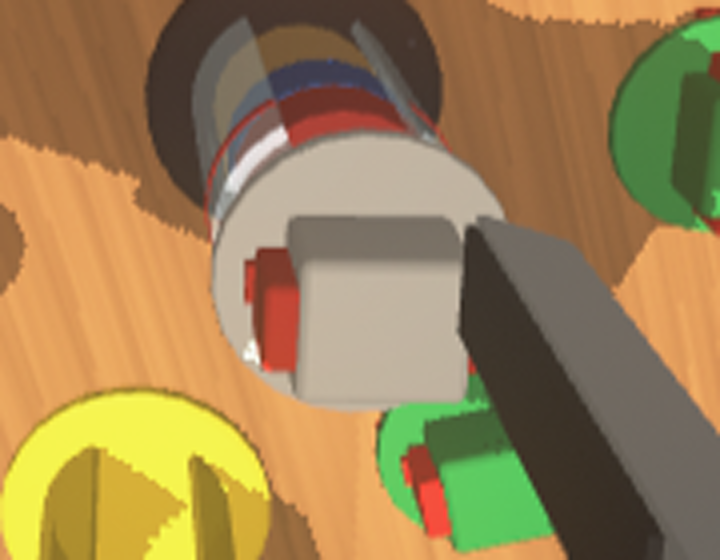

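Emit:
{"api": "send_rows", "payload": {"dp": [[-0.002, 0.015, 0], [-0.002, 0.02, -0.01], [-0.002, 0.02, -0.02], [-0.002, 0.02, -0.02], [-0.002, 0.02, -0.02]], "twist": [[0, 0, 0.137], [0, 0, 0.137], [0, 0, 0.137], [0, 0, 0.137], [0, 0, 0.137]]}}

```text
clock: 32.85
tcp_pos: [0.4467, -0.1539, 0.2306]
eef_rot: [[-0.385, 0.923, -0.002], [0.923, 0.385, 0.001], [0.001, -0.001, -1.0]]
contact_force: [0.8, 0.2, -0.7]
gripper_width: 0.0943
finger_force: 0.0
```

Emit:
{"api": "send_rows", "payload": {"dp": [[-0.002, 0.02, -0.02], [-0.002, 0.015, -0.02], [-0.002, 0.01, -0.02], [-0.002, 0.002, -0.02], [-0.002, 0, -0.02]], "twist": [[0, 0, 0.137], [0, 0, 0.137], [0, 0, 0.137], [0, 0, 0.137], [0, 0, 0.137]]}}

```text
clock: 33.35
tcp_pos: [0.4366, -0.107, 0.1306]
eef_rot: [[-0.882, 0.471, -0.002], [0.471, 0.882, 0.001], [0.002, -0.0, -1.0]]
contact_force: [1.2, 0.2, 0.1]
gripper_width: 0.0941
finger_force: 0.0
```

Emit:
{"api": "send_rows", "payload": {"dp": [[0, 0, -0.015], [0, 0, -0.005], [0, 0, 0], [0, 0, 0]], "twist": [[0, 0, 0.137], [0, 0, 0.133], [0, 0, 0], [0, 0, 0]]}}

```text
clock: 33.75
tcp_pos: [0.4369, -0.1074, 0.112]
eef_rot: [[-0.974, 0.227, -0.001], [0.227, 0.974, 0.001], [0.001, 0.0, -1.0]]
contact_force: [0.3, -0.8, 0.2]
gripper_width: 0.0939
finger_force: 0.0
```

Run:
```python
from h import *
rolls(.01)
for r in ctrl.pinpoint('wrist','roll5')[:3]: print(r['at'],r['score'],atz('wrist',r['at'],.006))
ctrl.grab_frame('top')
for n,z in (('pen_cup',0),('tray',0),('lid_pinch',.166)):
  for r in ctrl.pinpoint('top',n)[:3]: print(n,r['at'],r['score'],atz('top',r['at'],z))
im=ctrl.grab_frame('top'); cv2.imwrite('pics/top1.png',im[:,:,::-1])
for r in ctrl.trace('top','roll1'): print('top',np.round(r['at'],1),r['region'].sum(),atz('top',r['at'],.02))
```

```text
tcp [ 0.4371 -0.1075  0.1124]
[548. 134.] 0.9 1966 hue 17.0 [0.4228 0.0989 0.01  ]
[438.1 295.3] 0.62 1445 hue 61.0 [0.5372 0.0089 0.01  ]
[278.3 209.4] 0.55 4115 hue 22.0 [ 0.4346 -0.1039  0.01  ]
[281.0, 212.1] 0.74 [ 0.4386 -0.1026  0.006 ]
[422.2, 303.8] 0.67 [ 0.5452 -0.0035  0.006 ]
pen_cup [230.4, 225.3] 0.65 [0.5498 0.1234 0.    ]
pen_cup [403.3, 238.1] 0.47 [ 0.5023 -0.3438  0.    ]
tray [158.4, 254.0] 0.96 [0.4766 0.3165 0.    ]
lid_pinch [410.5, 228.8] 0.93 [ 0.4989 -0.3174  0.166 ]
lid_pinch [415.9, 190.0] 0.92 [ 0.5922 -0.3384  0.166 ]
lid_pinch [450.1, 228.1] 0.86 [ 0.4982 -0.4101  0.166 ]
top [279.5 223. ] 351 [ 0.5488 -0.0104  0.02  ]
top [231.1 270.1] 400 [0.4267 0.1191 0.02  ]
top [233.6 186.7] 330 [0.6528 0.1124 0.02  ]
```

Emit:
{"api": "send_rows", "payload": {"dp": [[0, 0.0035, -0.03], [0, 0, -0.03], [0, 0, -0.018], [0, 0, -0.008], [0, 0, -0.003]], "twist": [[0, 0, 0], [0, 0, 0], [0, 0, 0], [0, 0, 0], [0, 0, 0]]}}

```text
clock: 34.7
tcp_pos: [0.4366, -0.1035, 0.0229]
eef_rot: [[-0.975, 0.224, -0.001], [0.224, 0.975, 0.001], [0.001, 0.0, -1.0]]
contact_force: [-0.2, 0.4, -0.4]
gripper_width: 0.0936
finger_force: 0.0
```

Emit:
{"api": "send_rows", "payload": {"dp": [[0, 0, 0], [0, 0, 0], [0, 0, 0]], "twist": [[0, 0, 0], [0, 0, 0], [0, 0, 0]]}}

```text
clock: 35.0
tcp_pos: [0.4377, -0.1041, 0.0244]
eef_rot: [[-0.975, 0.224, 0.002], [0.224, 0.975, -0.001], [-0.002, -0.001, -1.0]]
contact_force: [0.1, 0.1, 0.2]
gripper_width: 0.0938
finger_force: 0.0
```

Emit:
{"api": "send_rows", "payload": {"dp": [[0, 0, -0.0015], [0, 0, -0.001], [0, 0, 0], [0, 0, 0], [0, 0, 0]], "twist": [[0, 0, 0], [0, 0, 0], [0, 0, 0], [0, 0, 0], [0, 0, 0]], "jaw": 0, "newtons": 20}}

```text
clock: 35.5
tcp_pos: [0.4369, -0.1037, 0.0209]
eef_rot: [[-0.975, 0.224, -0.0], [0.224, 0.975, -0.0], [0.0, -0.0, -1.0]]
contact_force: [-1.0, 0.3, 0.3]
gripper_width: 0.0575
finger_force: 0.1
```

Emit:
{"api": "send_rows", "payload": {"dp": [[0, 0, 0], [0, 0, 0], [0, 0, 0], [0, 0, 0]], "twist": [[0, 0, 0], [0, 0, 0], [0, 0, 0], [0, 0, 0]]}}

```text
clock: 35.9
tcp_pos: [0.4369, -0.1037, 0.0209]
eef_rot: [[-0.975, 0.224, 0.0], [0.224, 0.975, -0.0], [-0.0, -0.0, -1.0]]
contact_force: [-0.7, -0.5, 0.3]
gripper_width: 0.0551
finger_force: 20.0
```

Emit:
{"api": "send_rows", "payload": {"dp": [[0, 0, 0.03], [0, 0, 0.045], [0, 0.01, 0.045], [0, 0.02, 0.045], [0.003, 0.035, 0.03]], "twist": [[0, 0, 0], [0, 0, 0], [0, 0, 0], [0, 0, 0], [0, 0, 0]]}}

```text
clock: 36.4
tcp_pos: [0.4408, -0.0392, 0.2196]
eef_rot: [[-0.974, 0.227, 0.005], [0.227, 0.974, -0.002], [-0.005, -0.001, -1.0]]
contact_force: [1.2, -0.5, 0.2]
gripper_width: 0.0555
finger_force: 20.0
```

Emit:
{"api": "send_rows", "payload": {"dp": [[0.005, 0.045, 0.02], [0.005, 0.045, 0.013], [0.005, 0.045, 0], [0.005, 0.045, 0], [0.005, 0.045, 0]], "twist": [[0, 0, 0], [0, 0, 0], [0, 0, 0], [0, 0, 0], [0, 0, 0]]}}

```text
clock: 36.9
tcp_pos: [0.4647, 0.1883, 0.2491]
eef_rot: [[-0.975, 0.224, 0.001], [0.224, 0.975, 0.0], [-0.001, 0.0, -1.0]]
contact_force: [0.3, -0.7, 0.2]
gripper_width: 0.0554
finger_force: 20.0
```

Emit:
{"api": "send_rows", "payload": {"dp": [[0.005, 0.045, 0], [0.004, 0.045, 0], [0.003, 0.03, 0], [0.001, 0.01, 0], [0, 0, 0]], "twist": [[0, 0, 0], [0, 0, 0], [0, 0, 0], [0, 0, 0], [0, 0, 0]]}}

```text
clock: 37.4
tcp_pos: [0.4776, 0.3169, 0.2484]
eef_rot: [[-0.975, 0.222, -0.001], [0.222, 0.975, -0.001], [0.001, -0.001, -1.0]]
contact_force: [-0.1, -0.9, -0.6]
gripper_width: 0.0552
finger_force: 20.0
```

Run:
```python
from h import *
im=save('wrist','w9.png'); print(ctrl.observe()['tcp_pos'])
for r in ctrl.pinpoint('wrist','tray')[:2]: print(r['at'],r['score'],atz('wrist',r['at'],0))
```

```text
[0.47769558 0.31589963 0.24849695]
[277.3, 177.0] 0.93 [0.4802 0.3176 0.    ]
```

View pics/w9.png

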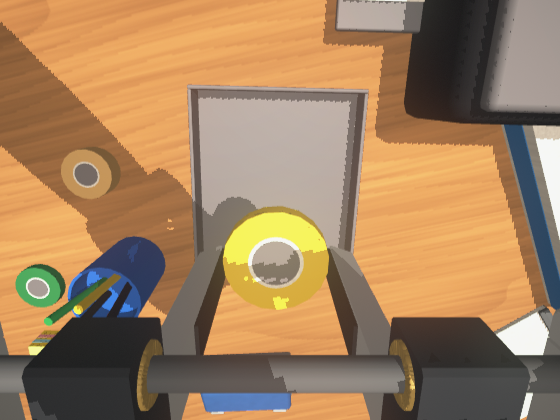

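Wrist view 9: tray rim corners at (188,86) and (368,91), aligned with the gripper; yellow roll held at (275,262). Brown roll at (87,174), pen cup at (118,285), green roll at (38,287).

Run:
```python
from h import *
a=atz('wrist',(188,86),.038);b=atz('wrist',(368,91),.038); d=(b-a)[:2]; L=np.hypot(*d); d/=L; x=np.array([d[1],-d[0]]); x=x if x[0]>0 else -x
C=(a+b)[:2]/2+.1*x; print(a,b,L,C,np.degrees(np.arctan2(x[1],x[0])))
for s in [(-.062,.03),(-.021,-.03),(.021,.03),(.062,-.03)]: print(s,(C+s[0]*x+s[1]*np.array([-x[1],x[0]])).round(4))
print(atz('wrist',(87,172),.022),atz('wrist',(38,287),.012))
```

```text
[0.364  0.2538 0.038 ] [0.4081 0.4256 0.038 ] 0.17736981141107408 [0.48290977 0.31483669] -14.396638804739041
(-0.062, 0.03) [0.4303 0.3593]
(-0.021, -0.03) [0.4551 0.291 ]
(0.021, 0.03) [0.5107 0.3387]
(0.062, -0.03) [0.5355 0.2704]
[0.4236 0.1159 0.022 ] [ 0.5473 -0.0034  0.012 ]
```

Emit:
{"api": "send_rows", "payload": {"dp": [[-0.02, 0.018, -0.03], [-0.02, 0.018, -0.045], [-0.0087, 0.008, -0.045], [0, 0, -0.045], [0, 0, -0.03]], "twist": [[0, 0, 0], [0, 0, 0], [0, 0, 0], [0, 0, 0], [0, 0, 0]]}}

```text
clock: 38.0
tcp_pos: [0.4285, 0.3574, 0.0531]
eef_rot: [[-0.974, 0.225, -0.003], [0.225, 0.974, -0.002], [0.003, -0.003, -1.0]]
contact_force: [-0.3, 0.6, 0.1]
gripper_width: 0.0555
finger_force: 20.0
```

Emit:
{"api": "send_rows", "payload": {"dp": [[0, 0, -0.015], [0, 0, -0.006], [0, 0, -0.003], [0, 0, 0], [0, 0, 0]], "twist": [[0, 0, 0], [0, 0, 0], [0, 0, 0], [0, 0, 0], [0, 0, 0]]}}

```text
clock: 38.5
tcp_pos: [0.4313, 0.36, 0.0336]
eef_rot: [[-0.975, 0.224, 0.003], [0.224, 0.975, 0.001], [-0.002, 0.002, -1.0]]
contact_force: [0.6, 0.5, -0.3]
gripper_width: 0.0556
finger_force: 20.0
```

Emit:
{"api": "send_rows", "payload": {"dp": [[0, 0, -0.004], [0, 0, -0.003], [0, 0, -0.001], [0, 0, 0]], "twist": [[0, 0, 0], [0, 0, 0], [0, 0, 0], [0, 0, 0]]}}

```text
clock: 38.9
tcp_pos: [0.4304, 0.3597, 0.0248]
eef_rot: [[-0.975, 0.224, 0.0], [0.224, 0.975, 0.0], [-0.0, 0.0, -1.0]]
contact_force: [-2.3, -1.3, 6.4]
gripper_width: 0.0555
finger_force: 20.0
```

Emit:
{"api": "send_rows", "payload": {"dp": [[0, 0, 0], [0, 0, 0], [0, 0, 0], [0, 0, 0]], "twist": [[0, 0, 0], [0, 0, 0], [0, 0, 0], [0, 0, 0]], "jaw": 70}}

```text
clock: 39.3
tcp_pos: [0.43, 0.3595, 0.0238]
eef_rot: [[-0.975, 0.224, -0.0], [0.224, 0.975, -0.0], [0.0, -0.0, -1.0]]
contact_force: [0.6, -0.6, -1.0]
gripper_width: 0.0658
finger_force: 0.0
```

Emit:
{"api": "send_rows", "payload": {"dp": [[0, 0, 0.02], [0, 0, 0.045], [0, -0.01, 0.045], [0, -0.04, 0.01], [0, -0.045, 0]], "twist": [[0, 0, 0], [0, 0, 0], [0, 0, 0], [0, 0, 0], [0, 0, 0]]}}

```text
clock: 39.8
tcp_pos: [0.4318, 0.2648, 0.1472]
eef_rot: [[-0.975, 0.221, 0.006], [0.221, 0.975, 0.002], [-0.006, 0.003, -1.0]]
contact_force: [0.6, -0.0, 0.1]
gripper_width: 0.0659
finger_force: 0.0
```

Emit:
{"api": "send_rows", "payload": {"dp": [[-0.002, -0.045, 0], [-0.002, -0.045, 0], [-0.001, -0.035, -0.01], [-0.001, -0.02, -0.01], [0, -0.003, -0.01]], "twist": [[0, 0, 0], [0, 0, 0], [0, 0, 0], [0, 0, 0], [0, 0, 0]], "jaw": 100}}

```text
clock: 40.3
tcp_pos: [0.4242, 0.1149, 0.1137]
eef_rot: [[-0.974, 0.227, 0.001], [0.227, 0.974, -0.0], [-0.001, 0.0, -1.0]]
contact_force: [-0.5, -0.2, -0.2]
gripper_width: 0.0937
finger_force: 0.0
```

Emit:
{"api": "send_rows", "payload": {"dp": [[0, 0, 0], [0, 0, 0], [0, 0, 0]], "twist": [[0, 0, 0], [0, 0, 0], [0, 0, 0]]}}

```text
clock: 40.6
tcp_pos: [0.4245, 0.1174, 0.1144]
eef_rot: [[-0.975, 0.222, 0.001], [0.222, 0.975, 0.0], [-0.001, 0.0, -1.0]]
contact_force: [0.5, 0.1, 0.6]
gripper_width: 0.0938
finger_force: 0.0
```

Run:
```python
from h import *
rolls()
for r in ctrl.pinpoint('wrist','roll1')[:4]: print(r['at'],r['score'],atz('wrist',r['at'],.012))
```

```text
tcp [0.4245 0.1174 0.1144]
[274.5 214.6] 0.86 4472 hue 16.0 [0.4227 0.1177 0.02  ]
[174.9 346. ] 0.8 843 hue 63.0 [0.5178 0.0099 0.02  ]
[557.7 156.1] 0.66 149 hue 22.0 [0.4246 0.3245 0.02  ]
[274.1, 213.3] 0.72 [0.4241 0.117  0.012 ]
[175.1, 367.5] 0.65 [ 0.5449 -0.0008  0.012 ]
```

Emit:
{"api": "send_rows", "payload": {"dp": [[0, 0, -0.03], [0, 0, -0.03], [0, 0, -0.02], [0, 0, -0.009], [0, 0, -0.0035]], "twist": [[0, 0, 0], [0, 0, 0], [0, 0, 0], [0, 0, 0], [0, 0, 0]]}}

```text
clock: 41.25
tcp_pos: [0.4238, 0.1167, 0.021]
eef_rot: [[-0.975, 0.223, -0.001], [0.223, 0.975, -0.0], [0.001, -0.0, -1.0]]
contact_force: [0.5, 0.3, 0.2]
gripper_width: 0.094
finger_force: 0.0
```

Emit:
{"api": "send_rows", "payload": {"dp": [[0, 0, 0], [0, 0, 0], [0, 0, 0], [0, 0, 0], [0, 0, 0]], "twist": [[0, 0, 0], [0, 0, 0], [0, 0, 0], [0, 0, 0], [0, 0, 0]], "jaw": 0}}

```text
clock: 41.75
tcp_pos: [0.4244, 0.1165, 0.0219]
eef_rot: [[-0.975, 0.224, 0.001], [0.224, 0.975, -0.0], [-0.001, 0.0, -1.0]]
contact_force: [-0.7, -1.1, 0.7]
gripper_width: 0.0571
finger_force: 0.3
```

Emit:
{"api": "send_rows", "payload": {"dp": [[0, 0, 0], [0, 0, 0], [0, 0, 0], [0, 0, 0]], "twist": [[0, 0, 0], [0, 0, 0], [0, 0, 0], [0, 0, 0]]}}

```text
clock: 42.15
tcp_pos: [0.4244, 0.1165, 0.0219]
eef_rot: [[-0.975, 0.224, 0.0], [0.224, 0.975, -0.0], [-0.0, -0.0, -1.0]]
contact_force: [-0.8, -1.4, 4.3]
gripper_width: 0.0552
finger_force: 20.0
```

Emit:
{"api": "send_rows", "payload": {"dp": [[0, 0, 0.02], [0, 0, 0.045], [0, 0.01, 0.035], [0.005, 0.035, 0], [0.007, 0.045, 0]], "twist": [[0, 0, 0], [0, 0, 0], [0, 0, 0], [0, 0, 0], [0, 0, 0]]}}

```text
clock: 42.65
tcp_pos: [0.4371, 0.207, 0.1229]
eef_rot: [[-0.974, 0.227, 0.003], [0.227, 0.974, 0.001], [-0.003, 0.001, -1.0]]
contact_force: [0.1, -0.5, -1.2]
gripper_width: 0.0555
finger_force: 20.0
```

Emit:
{"api": "send_rows", "payload": {"dp": [[0.007, 0.045, 0], [0.006, 0.03, -0.005], [0.0035, 0.009, -0.015], [0, 0, -0.025], [0, 0, -0.02]], "twist": [[0, 0, 0], [0, 0, 0], [0, 0, 0], [0, 0, 0], [0, 0, 0]]}}

```text
clock: 43.15
tcp_pos: [0.4519, 0.2908, 0.0547]
eef_rot: [[-0.975, 0.223, -0.001], [0.223, 0.975, -0.0], [0.001, -0.001, -1.0]]
contact_force: [-0.6, -0.0, -1.0]
gripper_width: 0.0555
finger_force: 20.0
```

Emit:
{"api": "send_rows", "payload": {"dp": [[0, 0, -0.01], [0, 0, -0.005], [0, 0, -0.002], [0, 0, 0], [0, 0, 0]], "twist": [[0, 0, 0], [0, 0, 0], [0, 0, 0], [0, 0, 0], [0, 0, 0]]}}

```text
clock: 43.65
tcp_pos: [0.4533, 0.2907, 0.0404]
eef_rot: [[-0.975, 0.224, 0.002], [0.224, 0.975, 0.001], [-0.001, 0.001, -1.0]]
contact_force: [-0.1, -0.4, -0.4]
gripper_width: 0.0556
finger_force: 20.0
```

Emit:
{"api": "send_rows", "payload": {"dp": [[0, 0, -0.006], [0, 0, -0.005], [0, 0, -0.0015], [0, 0, -0.0005], [0, 0, 0]], "twist": [[0, 0, 0], [0, 0, 0], [0, 0, 0], [0, 0, 0], [0, 0, 0]]}}

```text
clock: 44.15
tcp_pos: [0.4525, 0.2905, 0.0263]
eef_rot: [[-0.975, 0.224, -0.0], [0.224, 0.975, -0.0], [0.0, -0.0, -1.0]]
contact_force: [-0.3, 0.9, -0.6]
gripper_width: 0.056
finger_force: 20.0
```

Emit:
{"api": "send_rows", "payload": {"dp": [[0, 0, 0], [0, 0, 0], [0, 0, 0], [0, 0, 0]], "twist": [[0, 0, 0], [0, 0, 0], [0, 0, 0], [0, 0, 0]], "jaw": 70}}

```text
clock: 44.55
tcp_pos: [0.4527, 0.2906, 0.0266]
eef_rot: [[-0.975, 0.224, 0.0], [0.224, 0.975, 0.0], [-0.0, 0.0, -1.0]]
contact_force: [-0.6, 0.0, -0.6]
gripper_width: 0.0657
finger_force: 0.0
```

Emit:
{"api": "send_rows", "payload": {"dp": [[0, 0, 0.03], [0, 0, 0.05], [0, 0, 0.05], [0, 0, 0.045], [0.006, -0.02, 0]], "twist": [[0, 0, 0], [0, 0, 0], [0, 0, 0], [0, 0, 0], [0, 0, 0.13]]}}

```text
clock: 45.05
tcp_pos: [0.4622, 0.2729, 0.2096]
eef_rot: [[-0.996, 0.09, 0.013], [0.09, 0.996, 0.005], [-0.013, 0.006, -1.0]]
contact_force: [1.1, 0.1, 0.8]
gripper_width: 0.0656
finger_force: 0.0
```

Emit:
{"api": "send_rows", "payload": {"dp": [[0.013, -0.042, 0], [0.013, -0.042, 0], [0.013, -0.042, 0], [0.013, -0.042, 0], [0.013, -0.042, 0]], "twist": [[0, 0, 0.13], [0, 0, 0.13], [0, 0, 0.13], [0, 0, 0.13], [0, 0, 0.13]], "jaw": 100}}

```text
clock: 45.55
tcp_pos: [0.5238, 0.0588, 0.2017]
eef_rot: [[-0.847, -0.531, 0.001], [-0.531, 0.847, 0.0], [-0.0, -0.0, -1.0]]
contact_force: [0.8, 0.7, 0.2]
gripper_width: 0.094
finger_force: 0.0
```

Emit:
{"api": "send_rows", "payload": {"dp": [[0.013, -0.042, 0], [0.008, -0.02, -0.03], [0, 0, -0.04], [0, 0, -0.01], [0, 0, 0]], "twist": [[0, 0, 0.13], [0, 0, 0.1], [0, 0, 0], [0, 0, 0], [0, 0, 0]]}}

```text
clock: 46.05
tcp_pos: [0.5431, -0.001, 0.1198]
eef_rot: [[-0.708, -0.706, -0.004], [-0.706, 0.708, 0.001], [0.002, 0.004, -1.0]]
contact_force: [0.3, 0.8, 0.5]
gripper_width: 0.0937
finger_force: 0.0
```

Emit:
{"api": "send_rows", "payload": {"dp": [[0, 0, 0], [0, 0, 0], [0, 0, 0]], "twist": [[0, 0, 0], [0, 0, 0], [0, 0, 0]]}}

```text
clock: 46.35
tcp_pos: [0.5457, -0.0013, 0.1233]
eef_rot: [[-0.707, -0.707, 0.003], [-0.707, 0.707, -0.001], [-0.002, -0.003, -1.0]]
contact_force: [-0.0, 0.3, -0.0]
gripper_width: 0.0937
finger_force: 0.0
```

Run:
```python
from h import *
rolls(.01)
for r in ctrl.pinpoint('wrist','roll5')[:4]: print(r['at'],r['score'],atz('wrist',r['at'],.006))
for n,z in (('pen_cup',0),('note_block',0)):
  for r in ctrl.pinpoint('wrist',n)[:1]: print(n,r['at'],r['score'],atz('wrist',r['at'],z))
print(ctrl.observe()['eef_rot'][:2,1])
```

```text
tcp [ 0.5455 -0.0013  0.123 ]
[246.  406.8] 0.84 1589 hue 22.0 [0.7059 0.1186 0.01  ]
[271.4 208. ] 0.81 3707 hue 62.0 [ 0.547 -0.005  0.01 ]
[273.1, 206.4] 0.83 [ 0.5457 -0.0043  0.006 ]
[243.8, 401.9] 0.75 [0.7058 0.1153 0.006 ]
note_block [190.0, 284.9] 0.97 [ 0.6497 -0.0039  0.    ]
[-0.70636576  0.70784682]
```

Emit:
{"api": "send_rows", "payload": {"dp": [[0, -0.003, -0.03], [0, 0, -0.035], [0, 0, -0.022], [0, 0, -0.009], [0, 0, -0.0045]], "twist": [[0, 0, 0], [0, 0, 0], [0, 0, 0], [0, 0, 0], [0, 0, 0]]}}

```text
clock: 47.1
tcp_pos: [0.5443, -0.0045, 0.0204]
eef_rot: [[-0.708, -0.706, -0.001], [-0.706, 0.708, 0.0], [0.001, 0.001, -1.0]]
contact_force: [-0.6, 0.3, -1.1]
gripper_width: 0.0939
finger_force: 0.0
```

Emit:
{"api": "send_rows", "payload": {"dp": [[0, 0, 0], [0, 0, 0], [0, 0, 0]], "twist": [[0, 0, 0], [0, 0, 0], [0, 0, 0]]}}

```text
clock: 47.4
tcp_pos: [0.5456, -0.0047, 0.0223]
eef_rot: [[-0.708, -0.706, 0.002], [-0.706, 0.708, -0.001], [-0.001, -0.002, -1.0]]
contact_force: [-0.8, 0.4, -0.2]
gripper_width: 0.0937
finger_force: 0.0
```

Emit:
{"api": "send_rows", "payload": {"dp": [[0, 0, -0.001], [0, 0, 0], [0, 0, 0], [0, 0, 0], [0, 0, 0]], "twist": [[0, 0, 0], [0, 0, 0], [0, 0, 0], [0, 0, 0], [0, 0, 0]], "jaw": 0}}

```text
clock: 47.9
tcp_pos: [0.5446, -0.0045, 0.02]
eef_rot: [[-0.708, -0.706, 0.0], [-0.706, 0.708, -0.0], [0.0, -0.0, -1.0]]
contact_force: [0.1, 0.3, -0.7]
gripper_width: 0.0574
finger_force: 0.4
```

Emit:
{"api": "send_rows", "payload": {"dp": [[0, 0, 0], [0, 0, 0], [0, 0, 0], [0, 0, 0]], "twist": [[0, 0, 0], [0, 0, 0], [0, 0, 0], [0, 0, 0]]}}

```text
clock: 48.3
tcp_pos: [0.5446, -0.0045, 0.02]
eef_rot: [[-0.708, -0.706, 0.0], [-0.706, 0.708, -0.0], [-0.0, -0.0, -1.0]]
contact_force: [0.5, -0.9, 1.0]
gripper_width: 0.0554
finger_force: 20.0
```

Emit:
{"api": "send_rows", "payload": {"dp": [[0, 0, 0.03], [0, 0, 0.05], [0, 0, 0.05], [0, 0, 0.045], [0, 0.01, 0.01]], "twist": [[0, 0, 0], [0, 0, 0], [0, 0, 0], [0, 0, 0], [0, 0, -0.11]]}}

```text
clock: 48.8
tcp_pos: [0.5477, 0.0044, 0.2117]
eef_rot: [[-0.784, -0.621, 0.011], [-0.621, 0.784, -0.002], [-0.007, -0.009, -1.0]]
contact_force: [0.0, 0.7, -0.2]
gripper_width: 0.0558
finger_force: 20.0
```

Emit:
{"api": "send_rows", "payload": {"dp": [[-0.003, 0.04, 0], [-0.004, 0.04, 0], [-0.005, 0.045, 0], [-0.005, 0.045, 0], [-0.005, 0.045, 0]], "twist": [[0, 0, -0.11], [0, 0, -0.11], [0, 0, -0.11], [0, 0, -0.11], [0, 0, -0.11]]}}

```text
clock: 49.3
tcp_pos: [0.522, 0.2222, 0.2049]
eef_rot: [[-0.993, -0.119, -0.0], [-0.119, 0.993, -0.0], [0.0, -0.0, -1.0]]
contact_force: [0.6, -0.0, -0.3]
gripper_width: 0.0559
finger_force: 20.0
```

Emit:
{"api": "send_rows", "payload": {"dp": [[-0.005, 0.045, 0], [-0.005, 0.045, 0], [-0.004, 0.022, 0], [-0.001, 0.006, 0], [0, 0, 0]], "twist": [[0, 0, -0.11], [0, 0, -0.11], [0, 0, -0.1], [0, 0, -0.03], [0, 0, 0]]}}

```text
clock: 49.8
tcp_pos: [0.507, 0.3395, 0.2045]
eef_rot: [[-0.975, 0.222, -0.001], [0.222, 0.975, -0.0], [0.001, -0.0, -1.0]]
contact_force: [0.1, 0.1, -0.4]
gripper_width: 0.0557
finger_force: 20.0
```

Emit:
{"api": "send_rows", "payload": {"dp": [[0, 0, 0], [0, 0, 0]], "twist": [[0, 0, 0], [0, 0, 0]]}}

```text
clock: 50.0
tcp_pos: [0.5078, 0.3378, 0.2049]
eef_rot: [[-0.975, 0.224, -0.0], [0.224, 0.975, -0.0], [0.0, -0.0, -1.0]]
contact_force: [0.2, 0.4, -1.0]
gripper_width: 0.0555
finger_force: 20.0
```

Emit:
{"api": "send_rows", "payload": {"dp": [[0.001, 0.0015, -0.03], [0, 0, -0.045], [0, 0, -0.045], [0, 0, -0.03], [0, 0, -0.012]], "twist": [[0, 0, 0], [0, 0, 0], [0, 0, 0], [0, 0, 0], [0, 0, 0]]}}

```text
clock: 50.5
tcp_pos: [0.5065, 0.3382, 0.0393]
eef_rot: [[-0.974, 0.225, -0.006], [0.225, 0.974, -0.003], [0.005, -0.004, -1.0]]
contact_force: [0.1, -0.8, -0.1]
gripper_width: 0.0555
finger_force: 20.0
```

Emit:
{"api": "send_rows", "payload": {"dp": [[0, 0, -0.006], [0, 0, -0.003], [0, 0, -0.001], [0, 0, 0], [0, 0, 0]], "twist": [[0, 0, 0], [0, 0, 0], [0, 0, 0], [0, 0, 0], [0, 0, 0]]}}

```text
clock: 51.0
tcp_pos: [0.5094, 0.3404, 0.0342]
eef_rot: [[-0.975, 0.224, 0.002], [0.224, 0.975, 0.001], [-0.002, 0.001, -1.0]]
contact_force: [0.5, -0.4, -0.3]
gripper_width: 0.0552
finger_force: 20.0
```

Emit:
{"api": "send_rows", "payload": {"dp": [[0, 0, -0.005], [0, 0, -0.003], [0, 0, -0.0015], [0, 0, 0]], "twist": [[0, 0, 0], [0, 0, 0], [0, 0, 0], [0, 0, 0]]}}

```text
clock: 51.4
tcp_pos: [0.5084, 0.3399, 0.024]
eef_rot: [[-0.975, 0.224, -0.001], [0.224, 0.975, -0.001], [0.001, -0.001, -1.0]]
contact_force: [-4.0, -1.7, 5.4]
gripper_width: 0.0556
finger_force: 20.0
```

Emit:
{"api": "send_rows", "payload": {"dp": [[0, 0, 0], [0, 0, 0], [0, 0, 0], [0, 0, 0]], "twist": [[0, 0, 0], [0, 0, 0], [0, 0, 0], [0, 0, 0]], "jaw": 70}}

```text
clock: 51.8
tcp_pos: [0.5085, 0.34, 0.0233]
eef_rot: [[-0.975, 0.224, -0.0], [0.224, 0.975, -0.0], [0.0, -0.0, -1.0]]
contact_force: [-0.0, 0.0, -0.8]
gripper_width: 0.0656
finger_force: 0.0
```

Emit:
{"api": "send_rows", "payload": {"dp": [[0, 0, 0.03], [0, 0, 0.05], [0, 0, 0.05], [0.005, 0, 0.045], [0.02, -0.02, 0]], "twist": [[0, 0, 0], [0, 0, 0], [0, 0, 0], [0, 0, 0], [0, 0, 0]]}}

```text
clock: 52.3
tcp_pos: [0.5366, 0.323, 0.2073]
eef_rot: [[-0.975, 0.22, 0.013], [0.221, 0.975, 0.006], [-0.012, 0.008, -1.0]]
contact_force: [0.7, -0.5, 0.8]
gripper_width: 0.066
finger_force: 0.0
```

Emit:
{"api": "send_rows", "payload": {"dp": [[0.025, -0.04, 0], [0.025, -0.04, 0], [0.025, -0.04, 0], [0.02, -0.04, 0], [0.015, -0.03, 0]], "twist": [[0, 0, 0], [0, 0, 0], [0, 0, 0], [0, 0, 0], [0, 0, 0]], "jaw": 100}}

```text
clock: 52.8
tcp_pos: [0.6446, 0.1275, 0.1984]
eef_rot: [[-0.974, 0.225, 0.0], [0.225, 0.974, -0.0], [-0.0, -0.0, -1.0]]
contact_force: [0.9, 1.0, 0.4]
gripper_width: 0.0938
finger_force: 0.0
```

Emit:
{"api": "send_rows", "payload": {"dp": [[0.008, -0.015, 0], [0, 0, 0], [0, 0, 0], [0, 0, 0]], "twist": [[0, 0, 0], [0, 0, 0], [0, 0, 0], [0, 0, 0]]}}

```text
clock: 53.2
tcp_pos: [0.6509, 0.1167, 0.1984]
eef_rot: [[-0.975, 0.222, -0.0], [0.222, 0.975, 0.0], [0.001, 0.0, -1.0]]
contact_force: [-0.4, -0.3, -0.5]
gripper_width: 0.0943
finger_force: 0.0
```

Run:
```python
from h import *
rolls(.02)
for r in ctrl.pinpoint('wrist','roll1')[:4]: print(r['at'],r['score'],atz('wrist',r['at'],.012))
for n,z in (('pen_cup',0),('note_block',0),('hole_punch',0)):
  for r in ctrl.pinpoint('wrist',n)[:1]: print(n,r['at'],r['score'],atz('wrist',r['at'],z))
```

```text
tcp [0.6509 0.1167 0.1984]
[281.9 235.2] 0.89 2464 hue 16.0 [0.6987 0.1133 0.02  ]
[486.1   2.5] 0.86 584 hue 65.0 [0.5316 0.3266 0.02  ]
[282.8, 234.9] 0.58 [0.7018 0.1135 0.012 ]
pen_cup [254.1, 76.2] 0.86 [0.544  0.1205 0.    ]
note_block [162.2, 213.3] 0.72 [ 0.6547 -0.0065  0.    ]
hole_punch [387.3, 235.9] 0.89 [0.7327 0.2214 0.    ]
```

The roll was knocked to about (0.70, 0.113). The hole punch is close on its +y side, so I turn the jaws to close along x there.

Emit:
{"api": "send_rows", "payload": {"dp": [[0.015, -0.001, 0], [0.015, -0.001, 0], [0.012, -0.001, 0], [0.006, 0, 0], [0.001, 0, 0]], "twist": [[0, 0, -0.143], [0, 0, -0.143], [0, 0, -0.143], [0, 0, -0.143], [0, 0, -0.143]]}}

```text
clock: 54.0
tcp_pos: [0.7011, 0.1121, 0.1983]
eef_rot: [[-0.584, 0.811, 0.0], [0.811, 0.584, 0.0], [-0.0, 0.0, -1.0]]
contact_force: [-0.2, 0.8, -0.4]
gripper_width: 0.0942
finger_force: 0.0
```

Emit:
{"api": "send_rows", "payload": {"dp": [[0, 0, 0], [0, 0, -0.02], [0, 0, -0.03], [0, 0, -0.025], [0, 0, -0.01]], "twist": [[0, 0, -0.143], [0, 0, -0.143], [0, 0, -0.143], [0, 0, -0.143], [0, 0, -0.143]]}}

```text
clock: 54.5
tcp_pos: [0.6987, 0.1122, 0.1099]
eef_rot: [[0.091, 0.996, -0.005], [0.996, -0.091, -0.0], [-0.0, -0.005, -1.0]]
contact_force: [-0.1, 0.1, -1.3]
gripper_width: 0.0939
finger_force: 0.0
```

Emit:
{"api": "send_rows", "payload": {"dp": [[0, 0, 0], [0, 0, 0], [0, 0, 0], [0, 0, 0]], "twist": [[0, 0, -0.141], [0, 0, 0], [0, 0, 0], [0, 0, 0]]}}

```text
clock: 54.9
tcp_pos: [0.7009, 0.1121, 0.1141]
eef_rot: [[0.222, 0.975, 0.001], [0.975, -0.222, -0.0], [0.0, 0.001, -1.0]]
contact_force: [0.2, -0.1, -0.0]
gripper_width: 0.0942
finger_force: 0.0
```

Run:
```python
from h import *
rolls(.02)
for r in ctrl.pinpoint('wrist','roll1')[:4]: print(r['at'],r['score'],atz('wrist',r['at'],.012))
for n,z in (('pen_cup',0),('note_block',0),('hole_punch',0)):
  for r in ctrl.pinpoint('wrist',n)[:1]: print(n,r['at'],r['score'],atz('wrist',r['at'],z))
for r in ctrl.trace('wrist','hole_punch')[:1]:
  P=np.array([atz('wrist',p,.05) for p in np.argwhere(r['region'])[::50,::-1]]); print(P.min(0),P.max(0))
```

```text
tcp [0.7009 0.1121 0.1141]
[276.  217.5] 0.59 4495 hue 18.0 [0.7028 0.1131 0.02  ]
[275.5, 216.6] 0.91 [0.7019 0.1113 0.012 ]
pen_cup [84.6, 236.2] 0.8 [0.5446 0.1258 0.    ]
note_block [253.7, 342.7] 0.93 [ 0.6551 -0.0051  0.    ]
hole_punch [287.3, 59.7] 0.91 [0.7352 0.2202 0.    ]
[0.7044 0.1667 0.05  ] [0.7634 0.2511 0.05  ]
```

Emit:
{"api": "send_rows", "payload": {"dp": [[0.001, 0, -0.03], [0, 0, -0.03], [0, 0, -0.02], [0, 0, -0.008], [0, 0, -0.0025]], "twist": [[0, 0, 0], [0, 0, 0], [0, 0, 0], [0, 0, 0], [0, 0, 0]]}}

```text
clock: 55.75
tcp_pos: [0.7012, 0.112, 0.022]
eef_rot: [[0.224, 0.975, -0.001], [0.975, -0.224, 0.0], [-0.0, -0.001, -1.0]]
contact_force: [-0.1, 0.3, -0.3]
gripper_width: 0.0937
finger_force: 0.0
```

Emit:
{"api": "send_rows", "payload": {"dp": [[0, 0, 0], [0, 0, 0], [0, 0, 0], [0, 0, 0], [0, 0, 0]], "twist": [[0, 0, 0], [0, 0, 0], [0, 0, 0], [0, 0, 0], [0, 0, 0]], "jaw": 0}}

```text
clock: 56.25
tcp_pos: [0.7018, 0.1121, 0.0235]
eef_rot: [[0.224, 0.975, 0.001], [0.975, -0.224, 0.0], [0.0, 0.001, -1.0]]
contact_force: [-1.0, -0.8, 1.4]
gripper_width: 0.0574
finger_force: 0.5
```

Emit:
{"api": "send_rows", "payload": {"dp": [[0, 0, 0], [0, 0, 0], [0, 0, 0], [0, 0, 0]], "twist": [[0, 0, 0], [0, 0, 0], [0, 0, 0], [0, 0, 0]]}}

```text
clock: 56.65
tcp_pos: [0.7018, 0.1121, 0.0235]
eef_rot: [[0.224, 0.975, 0.0], [0.975, -0.224, 0.0], [0.0, 0.0, -1.0]]
contact_force: [-1.5, -0.5, 4.5]
gripper_width: 0.0557
finger_force: 20.0
```

Emit:
{"api": "send_rows", "payload": {"dp": [[0, 0, 0.03], [0, 0, 0.045], [0, 0, 0.05], [0, 0, 0.05], [-0.01, 0.01, 0.005]], "twist": [[0, 0, 0], [0, 0, 0], [0, 0, 0], [0, 0, 0.1], [0, 0, 0.143]]}}

```text
clock: 57.15
tcp_pos: [0.6962, 0.1212, 0.212]
eef_rot: [[-0.021, 1.0, 0.015], [1.0, 0.021, -0.0], [-0.0, 0.015, -1.0]]
contact_force: [-0.2, 0.7, 0.3]
gripper_width: 0.0554
finger_force: 20.0
```

Emit:
{"api": "send_rows", "payload": {"dp": [[-0.018, 0.018, 0], [-0.02, 0.02, 0], [-0.02, 0.02, 0], [-0.02, 0.02, 0], [-0.02, 0.02, 0]], "twist": [[0, 0, 0.143], [0, 0, 0.143], [0, 0, 0.143], [0, 0, 0.143], [0, 0, 0.143]]}}

```text
clock: 57.65
tcp_pos: [0.5926, 0.2206, 0.2022]
eef_rot: [[-0.673, 0.74, -0.0], [0.74, 0.673, -0.0], [0.0, -0.0, -1.0]]
contact_force: [0.8, 0.8, -0.4]
gripper_width: 0.0554
finger_force: 20.0
```

Emit:
{"api": "send_rows", "payload": {"dp": [[-0.02, 0.02, 0], [-0.02, 0.018, 0], [-0.015, 0.01, 0], [-0.005, 0.003, 0], [0, 0, 0]], "twist": [[0, 0, 0.143], [0, 0, 0.143], [0, 0, 0.143], [0, 0, 0.143], [0, 0, 0.04]]}}

```text
clock: 58.15
tcp_pos: [0.5325, 0.2717, 0.2023]
eef_rot: [[-0.975, 0.22, -0.001], [0.22, 0.975, -0.0], [0.001, -0.0, -1.0]]
contact_force: [-0.2, -0.4, -1.0]
gripper_width: 0.0561
finger_force: 20.0
```

Emit:
{"api": "send_rows", "payload": {"dp": [[0, 0, 0], [0, 0, 0], [0, 0, 0]], "twist": [[0, 0, 0], [0, 0, 0], [0, 0, 0]]}}

```text
clock: 58.45
tcp_pos: [0.5337, 0.2708, 0.2027]
eef_rot: [[-0.974, 0.226, -0.0], [0.226, 0.974, -0.0], [0.0, -0.0, -1.0]]
contact_force: [0.3, -0.7, -0.4]
gripper_width: 0.0552
finger_force: 20.0
```

Run:
```python
from h import *
im=save('wrist','w10.png'); o=ctrl.observe(); print(o['tcp_pos'],o['eef_rot'][:2,1])
rolls(.02)
for r in ctrl.pinpoint('wrist','tray')[:2]: print(r['at'],r['score'],atz('wrist',r['at'],0))
```

```text
[0.53372821 0.27081763 0.20273789] [0.2256719  0.97420335]
tcp [0.5338 0.2708 0.2028]
[346.2  57.1] 0.93 3250 hue 30.0 [0.4305 0.3599 0.02  ]
[279.1  98.6] 0.89 3121 hue 21.0 [0.4516 0.2939 0.02  ]
[276.2 272.6] 0.84 10039 hue 16.0 [0.6232 0.2519 0.02  ]
[337.9 150.1] 0.64 2634 hue 63.0 [0.5101 0.3384 0.02  ]
[304.3, 121.3] 0.86 [0.4781 0.3137 0.    ]
```

View pics/w10.png

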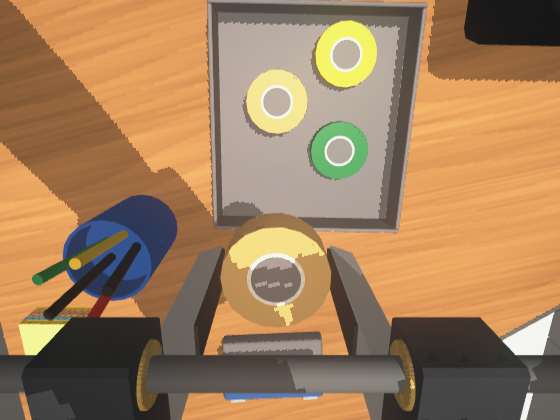

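Wrist view 10: yellow (346,54), brown (277,101) and green (340,150) all lie flat in the tray. The last brown roll is held, and the tray's far rim runs (213,226)–(398,232).

Run:
```python
from h import *
a,b,c,d=[atz('wrist',p,.038)[:2] for p in ((213,227),(398,232),(427,3),(208,1))]
print(a,b,c,d,np.mean([a,b,c,d],0)); t=(b-a)/np.hypot(*(b-a)); n=np.array([t[1],-t[0]]); p=np.array([.534,.271]); print('dist to +x rim',(a-p)@n,'to -y rim',(p-a)@t)
```

```text
[0.553  0.2053] [0.5982 0.379 ] [0.4062 0.4269] [0.3651 0.2544] [0.480625 0.3164  ]
dist to +x rim 0.03493302036036431 to -y rim 0.058797738804331354
```

Emit:
{"api": "send_rows", "payload": {"dp": [[-0.002, 0.0005, -0.03], [0, 0, -0.045], [0, 0, -0.045], [0, 0, -0.025], [0, 0, -0.01]], "twist": [[0, 0, 0], [0, 0, 0], [0, 0, 0], [0, 0, 0], [0, 0, 0]]}}

```text
clock: 59.15
tcp_pos: [0.5294, 0.2708, 0.0446]
eef_rot: [[-0.974, 0.225, -0.006], [0.225, 0.974, -0.002], [0.005, -0.003, -1.0]]
contact_force: [-0.1, -1.2, -0.8]
gripper_width: 0.0556
finger_force: 20.0
```

Emit:
{"api": "send_rows", "payload": {"dp": [[0, 0, -0.005], [0, 0, -0.003], [0, 0, 0], [0, 0, 0], [0, 0, 0]], "twist": [[0, 0, 0], [0, 0, 0], [0, 0, 0], [0, 0, 0], [0, 0, 0]]}}

```text
clock: 59.65
tcp_pos: [0.5324, 0.2718, 0.0412]
eef_rot: [[-0.974, 0.225, 0.002], [0.225, 0.974, 0.001], [-0.002, 0.001, -1.0]]
contact_force: [0.3, 0.0, -0.8]
gripper_width: 0.0553
finger_force: 20.0
```

Emit:
{"api": "send_rows", "payload": {"dp": [[-0.001, 0, -0.005], [0, 0, -0.005], [0, 0, -0.002], [0, 0, -0.001], [0, 0, 0]], "twist": [[0, 0, 0], [0, 0, 0], [0, 0, 0], [0, 0, 0], [0, 0, 0]]}}

```text
clock: 60.15
tcp_pos: [0.5301, 0.2714, 0.0274]
eef_rot: [[-0.974, 0.225, -0.002], [0.225, 0.974, -0.001], [0.002, -0.001, -1.0]]
contact_force: [-4.7, -1.2, 6.4]
gripper_width: 0.0559
finger_force: 20.0
```

Emit:
{"api": "send_rows", "payload": {"dp": [[0, 0, 0], [0, 0, 0], [0, 0, 0], [0, 0, 0]], "twist": [[0, 0, 0], [0, 0, 0], [0, 0, 0], [0, 0, 0]], "jaw": 66}}

```text
clock: 60.55
tcp_pos: [0.5306, 0.2715, 0.0268]
eef_rot: [[-0.974, 0.225, -0.0], [0.225, 0.974, -0.0], [0.0, -0.0, -1.0]]
contact_force: [-0.1, -0.1, 0.0]
gripper_width: 0.062
finger_force: 0.0
```

Emit:
{"api": "send_rows", "payload": {"dp": [[0, 0, 0.03], [0, 0, 0.05], [0, 0, 0.05], [0, 0, 0.05], [-0.02, 0.02, 0.02]], "twist": [[0, 0, 0], [0, 0, 0], [0, 0, 0], [0, 0, 0], [0, 0, 0]]}}

```text
clock: 61.05
tcp_pos: [0.5142, 0.2911, 0.2334]
eef_rot: [[-0.974, 0.228, 0.01], [0.228, 0.974, 0.003], [-0.009, 0.005, -1.0]]
contact_force: [0.0, 0.8, 0.3]
gripper_width: 0.0622
finger_force: 0.0
```

Emit:
{"api": "send_rows", "payload": {"dp": [[-0.02, 0.02, 0.02], [0, 0, 0], [0, 0, 0], [0, 0, 0]], "twist": [[0, 0, 0], [0, 0, 0], [0, 0, 0], [0, 0, 0]]}}

```text
clock: 61.45
tcp_pos: [0.4905, 0.3107, 0.2454]
eef_rot: [[-0.974, 0.226, -0.002], [0.226, 0.974, -0.001], [0.002, -0.002, -1.0]]
contact_force: [-0.3, -0.7, -0.3]
gripper_width: 0.0618
finger_force: 0.0
```

Run:
```python
from h import *
rolls(.02)
t=ctrl.grab_frame('top'); s=ctrl.grab_frame('scene')
for r in ctrl.trace('top','roll1'): print('top',np.round(r['at'],1),r['region'].sum(),atz('top',r['at'],.02))
for c in('top','scene'):
  for n,z in(('lid_pinch',.166),('lid',.138)):
    print(c,n,[(atz(c,r['at'],z),round(r['score'],2)) for r in ctrl.pinpoint(c,n)[:3]])
A=cv2.resize(t[205:265,375:435,::-1],(400,400),interpolation=cv2.INTER_CUBIC); B=cv2.resize(s[115:195,200:280,::-1],(400,400),interpolation=cv2.INTER_CUBIC)
cv2.imwrite('pics/end.png',np.hstack([A,B]))
```

```text
tcp [0.4906 0.3106 0.2452]
[250.3 222.7] 0.94 1981 hue 16.0 [0.5327 0.2718 0.02  ]
[307.2 115.4] 0.89 2175 hue 30.0 [0.4309 0.3588 0.02  ]
[301.7 191.2] 0.66 1947 hue 63.0 [0.5095 0.3366 0.02  ]
[252.9 148.8] 0.56 2158 hue 19.0 [0.4518 0.2951 0.02  ]
top [141.2 270.6] 396 [0.4316 0.3543 0.02  ]
top [165.7 261. ] 409 [0.455 0.291 0.02 ]
top [173.4 234.4] 362 [0.5254 0.2728 0.02  ]
top [158.9 241.2] 84 [0.5081 0.3107 0.02  ]
top lid_pinch [(array([ 0.4975, -0.3271,  0.166 ]), 0.9), (array([ 0.5882, -0.3328,  0.166 ]), 0.71), (array([ 0.4976, -0.4138,  0.166 ]), 0.7)]
top lid [(array([ 0.5909, -0.3304,  0.138 ]), 0.86), (array([ 0.4931, -0.3229,  0.138 ]), 0.67), (array([ 0.5065, -0.4221,  0.138 ]), 0.58)]
scene lid_pinch [(array([ 0.6868, -0.2595,  0.166 ]), 0.69), (array([ 0.6073, -0.3224,  0.166 ]), 0.6), (array([ 0.4945, -0.3352,  0.166 ]), 0.58)]
scene lid [(array([ 0.6847, -0.2484,  0.138 ]), 0.9), (array([ 0.5604, -0.2317,  0.138 ]), 0.68), (array([ 0.5978, -0.3264,  0.138 ]), 0.59)]
```

View pics/end.png

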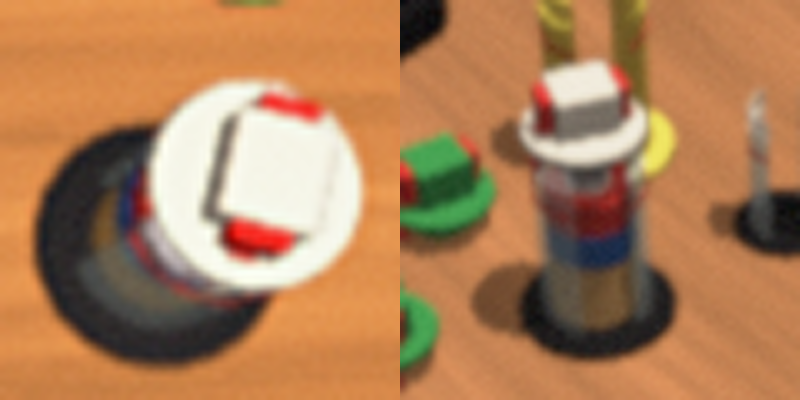

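The stack reads brown, blue, red, with the lid level and a red button out on each side. One numeric comparison of the lid with its locked look at the start, then I hand in.

Run:
```python
from h import *
a=cv2.imread('pics/top0.png')[:,:,::-1].astype(int); b=ctrl.grab_frame('top').astype(int)
for im in(a,b):
  s=im[210:255,395:435]; m=(s[...,0]>120)&(s[...,1]<70)&(s[...,2]<70); m[30:33,:0]=0
  n,l,st,ce=cv2.connectedComponentsWithStats(m.astype(np.uint8)); print([(st[i,4],(ce[i]+[395,210]).round(1)) for i in range(1,n) if st[i,4]>4])
d=np.abs(a-b).max(2)[213:248,398:430]; print('lid diff mean',d.mean(), (d>60).sum())
print(ctrl.job_done())
```

```text
[(np.int32(9), array([417.9, 220.8])), (np.int32(30), array([412.2, 240.9]))]
[(np.int32(5), array([396., 235.])), (np.int32(31), array([412.5, 240.5]))]
lid diff mean 14.285714285714286 8
the job is handed in; nothing more can be done
None
```

The job is handed in, with no verdict shown: blue and red rolls stacked on the 48 mm stock up to the red line, the lid back on with both buttons looking sprung out (the far one only partly visible), and the yellow, green and two brown rolls flat in the grey tray.

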